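# Cover the sample can and show its label to the reader

## Task

Get the sample can ready for booking in: turn it where it stands so that its paper label faces the code reader, and close its mouth with the thin metal cover plate that lies on the slate slab. The plate is too thin to pick up where it lies: slide it until one end stands well out over an edge of the slab, let go of it, then take it again by its two long sides at the overhanging end and lay it gently and flat on the can, covering the whole mouth, without letting it drop. Leave the other things where they are and the can upright.

Things in the scene. Friction and masses are not known exactly. Their poses are not given: they have to be found in the camera images.
- plate_centre (a point): centre of the thin flat metal cover plate (rectangular, plain bright metal, 120 mm long along its x, 62 mm wide along its y, 3 mm thick, about 60 g); it slides along the slab under fingertips pressed lightly on it (about 5 N), and stays put with up to about 50 mm of its length hanging out; at the start it lies flat on the slab, long axis roughly square to the slab's open edge
- plate_end_a (a point): middle of the plate's one short end (its +x end), half-way through the thickness
- plate_end_b (a point): middle of the plate's other short end (its -x end)
- slab_edge (a point): middle of the top rim of the open long-side edge of the dark slate balance slab, the edge towards the sample can; the edge runs along this point's x, its -y points out from the slab over the bench, z up. The slab is fixed, 320 mm along x, 420 mm along y (all behind this edge), its flat top 50 mm above the bench; a balance 65 mm high (above the slab) stands on the half away from this edge, from 240 mm behind it
- slab: the same slab; origin at the centre of its underside on the bench, axes as at the edge point (open edge at y = -210 mm, slab ends at x = -160 and +160 mm)
- can_centre (a point): centre, half-way up, of the tin sample can: plain upright tin cylinder, empty and open at the top, 50 mm outside diameter, 70 mm high, wall 3 mm, about 160 g, standing loose on the bench in front of the code reader. Its x axis points out through the middle of the white paper label with dark bars on its side, z up
- can_mouth (a point): middle of the can's open mouth, at rim height (70 mm above its foot), axes as the can's
- reader_window (a point): middle of the dark window of the code reader, a fixed grey block 60 mm deep, 70 mm wide, 110 mm high on a square foot; this point is 55 mm above the bench, its -x points out of the window towards the can, which stands 115 to 135 mm in front of it
- ring_a: bystander, leave alone: galvanised core ring, open tube 53 mm outside diameter, 51 mm high, standing on the bench; origin at the centre of its underside
- ring_b: bystander, leave alone: a second galvanised core ring, the same; origin at the centre of its underside
- low_tin: bystander, leave alone: low closed round moisture tin, 72 mm diameter, 40 mm high; origin at the centre of its underside
- sieve_disc: bystander, leave alone: round brass sieve disc, 54 mm diameter, 4 mm thick, lying on the slab near the cover plate; origin at the centre of its underside
- jug: bystander, leave alone: white enamel jug with handle, 120 mm high, about 80 mm diameter; origin at the centre of its underside
- tamper: bystander, leave alone: steel ring tamper standing on its 49 mm foot, wooden grip on top, 150 mm high; origin at the centre of its underside
- weight: bystander, leave alone: brass balance weight with a knob, 28 mm diameter, 42 mm high, standing on the slab; origin at the centre of its underside
Not all that is in view belongs to the job. Of the things that look like the part that bears plate_centre, the largest one is meant.

How it is judged (in metres and radians):
On the way:
1. the plate lies on the slab with one short end at least 25 mm out over an edge, at rest and let go ((y of any of plate_end_a, plate_end_b in the frame of slab below -0.235 m or x of any of plate_end_a, plate_end_b in the frame of slab below -0.185 m or x of any of plate_end_a, plate_end_b in the frame of slab above 0.185 m) and height (world z) of plate_centre between 0.049 and 0.054 m and angle between plate_centre's own z axis and vertical below 0.04 rad and linear speed of plate below 0.02 m/s and contact force between the fingers and plate below 0.05 N), for 0.2 s.
At the end, for the whole second after the job is handed in: Can upright, within 30 mm of its start, label facing the reader (window at most 35 mm aside of the line out of the label); plate flat on its rim covering the mouth (centres within 35 mm along the plate, 9 mm across); let go and at rest; other things within 30 mm of their start (x of reader_window in the frame of can_centre above 0.06 m and y of reader_window in the frame of can_centre between -0.035 and 0.035 m and distance of can_centre from where it was at the start of the episode below 0.03 m and angle between each of can_centre, plate_centre's own z axis and vertical below 0.06 rad and height (world z) of can_centre below 0.042 m and x of can_mouth in the frame of plate_centre between -0.035 and 0.035 m and y of can_mouth in the frame of plate_centre between -0.009 and 0.009 m and height (world z) of plate_centre between 0.069 and 0.075 m and contact force between plate and can above 0.1 N and contact force between the fingers and plate below 0.05 N and contact force between the fingers and can below 0.05 N and linear speed of each of plate, can below 0.02 m/s); the robot touches nothing.
It fails at once if the plate falls to the bench or the floor (height (world z) of plate_centre below 0.03 m).
It fails at once if the plate is dropped (free fall of more than about 15 mm) (linear speed of plate above 0.55 m/s and contact force between the fingers and plate below 0.02 N).
It fails at once if the can is knocked over (angle between can_centre's own z axis and vertical above 0.5 rad).
It fails at once if another thing is shifted by more than 30 mm (distance of any of ring_a, ring_b, low_tin, sieve_disc, jug, tamper, weight from where it was at the start of the episode above 0.03 m).
It also fails if it takes over 61 s, if anything falls off the work surface, if the arm or the gripper's body presses on something with over 40 N, if the wrist force passes 120 N, or if a joint passes its speed limit or range.

## Robot

A 6-joint arm with a two-finger parallel gripper is mounted at the origin on the work surface. World frame = base frame: x ahead of the robot, y to its left, z up, the work surface at z = 0. Lengths are in mm, angles in rad, forces in N, time in s.
With the tool pointing down it reaches from about 350 to 775 mm from the base axis. Payload 7.3 kg.
Tool frame: the origin (TCP) lies between the finger pads; the fingertips stand 14 mm ahead of it and the grasp point (between the pads) lies 5 mm behind it; y points along the fingers, z is the direction in which the jaws open and shut, and the axes are right-handed (so a half turn about y gives the same grasp; the last joint's range is limited). The gripper opens to 92 mm and grips with 3 to 60 N. Pads are 19 mm wide; open, the fingers measure 130 mm over their backs; the gripper's body (75 mm by 190 mm) begins 47 mm behind the grasp point.
Start: joints at [-1.278, 0.342, 1.524, -0, 1.275, -0.146], TCP at [223.072, -475.274, 210.041] pointing down, gripper open.
Joint ranges: [-2.53, 2.53], [-0.77, 2.02], [0.04, 2.7], [-1, 4.14], [0.28, 2.66], [-3.11, 3.11]. Speed limits (rad/s): [2.57, 2.57, 3.14, 3.14, 3.14, 3.14].

## Interface

Orientations are given as [roll, pitch, yaw] about the fixed x, y, z axes, in that order (R = Rz(yaw) Ry(pitch) Rx(roll)).
In Python, from plant import bot, vision, order gives the robot as it stands.
- The arm moves only by the tool apply_moves, never from a script. Its argument "rows" is a list of rows, each a list of 3 entries, a list of its own where there are three numbers: the shift along the tool's x, y, z in cm, then the turn about the tool's y in rad, then the finger opening in cm, from 0 to 9.18. A call has 1 to 5 rows; each row is the pose to reach, as a shift and turn from the pose measured when the call began, along the tool's axes at that moment; what a row does not reach only later rows make up. A row lasts 1/8 s, in which the tool goes at most 62.5 mm and 10.7 degrees, less where a joint would pass 70% of its speed; a pose out of reach is approached as far as the arm can. A call with a gripper value outside its range is refused whole. The fingers move at their own pace and stop on an object; the grip force is fixed at half the most. Time passes only in rows, so rows that repeat a pose let the fingers close. It gives the time, the measured TCP pose, the force and the opening at its end, in the units of the state.
- bot.get_obs(): the state, without advancing time (a new reading comes with each control period).
- vision.capture(name): name is "side" or "top"; returns the picture (480x640x3 uint8, red, green, blue); there is no depth.
- vision.camera_info(name): a dict with "mtx" (3x3 intrinsics, pixels), "distortion" ([k1, k2, p1, p2, k3] as OpenCV has them; the pictures are not rectified), "rvec" (rotation vector, rad) and "tvec" (3), from world to camera coordinates, as OpenCV has them. Camera axes: x right, y down, z forward; pixel columns grow to the right and rows downward; lengths in mm; the calibration is good to about 2 mm. A picture is of the moment at which its call begins. camera_info takes no time and is no camera call.
- order.close_job(): hands the job in, once; it reports no verdict.
The state is a dict: "time": time; "joint_positions": joint angles; "dq": joint speeds; "tau": joint torques, N m; "tool_pos": TCP position; "tcp_rot": TCP orientation; "contact_force": force on the tool from outside, world axes, zero at the start; "moment": the same for the moment, N m; "grip_width": finger opening in mm.
Only numpy, scipy, OpenCV 4.12 (cv2) and the standard library are available. Lean on these libraries where they do the work, as an engineer would, in place of code of your own. Each camera call takes 0.05 s, during which the arm holds its last target.

## Working session

There is one attempt and no reset: what is moved stays moved. The work goes in short steps, Python scripts to look and compute and a tool call to move; the robot and the scene stay as the last step left them, time stands still between calls to the robot, and variables do not carry over. Pictures are saved under pics/ and viewed, and the job is handed in when it is done.

Besides the shell and the picture viewer there is one more tool, called after "Call:" as a command line: name --argument value ..., lists and objects as JSON in quotes. apply_moves: Moves the arm, as the interface text tells. Its arguments: {"type":"object","properties":{"rows":{"type":"array","items":{"type":"array"}}},"required":["rows"]}

```bash
ls; mkdir -p pics; python3 - <<'E'
from plant import bot, vision, order
import cv2
print(bot.get_obs())
for n in("side","top"):
    cv2.imwrite(f"pics/{n}0.png",vision.capture(n)[:,:,::-1]); print(vision.camera_info(n))
E
```

```text
pics
{'time': 0.0, 'joint_positions': array([-1.27798218e+00,  3.42696822e-01,  1.52503049e+00, -1.24555421e-05,
        1.27539728e+00, -1.46003307e-01]), 'dq': array([ 3.62834986e-04,  6.64114257e-04, -1.01010620e-03,  2.56923170e-05,
       -6.43099558e-04,  1.28833393e-04]), 'tau': array([-2.42523247e-04, -4.31247747e+01, -2.44212931e+01,  7.17359106e-02,
        5.59916126e-02, -1.42572967e-04]), 'tool_pos': array([ 222.94308491, -474.82647976,  209.35372528]), 'tcp_rot': array([-1.57231371e+00,  2.11091408e-04, -2.70277173e+00]), 'contact_force': array([-0.49611271, -0.09217963, -0.27550346]), 'moment': array([-0.00464893, -0.03805792,  0.00886259]), 'grip_width': 91.8802493490612}
{'mtx': array([[511.02052043,   0.        , 322.10817189],
       [  0.        , 511.02052043, 242.27161265],
       [  0.        ,   0.        ,   1.        ]]), 'distortion': array([-0.00805925,  0.        ,  0.        ,  0.        ,  0.        ]), 'rvec': array([ 0.24303163, -2.83508251,  1.22183584]), 'tvec': array([491.6834063 , 154.48350528, 973.60177571])}
{'mtx': array([[598.71369898,   0.        , 318.86135394],
       [  0.        , 598.71369898, 233.68223781],
       [  0.        ,   0.        ,   1.        ]]), 'distortion': array([-0.20120219,  0.        ,  0.        ,  0.        ,  0.        ]), 'rvec': array([ 2.06425991, -2.17319865,  0.22118282]), 'tvec': array([  -6.95619239,  528.76714244, 1402.51530727])}
```

View pics/side0.png

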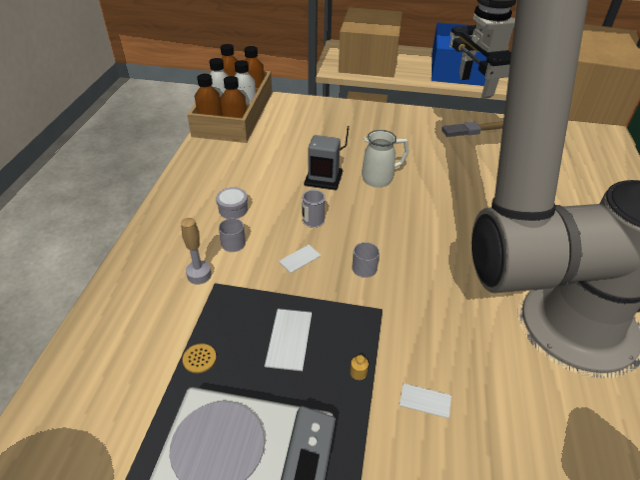

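View pics/top0.png

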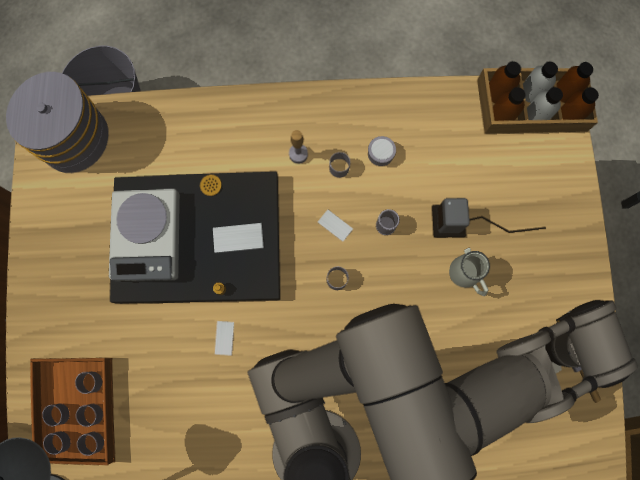

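The top view shows three plate-like pieces. One is on the slab (top 238,237; side 289,340). Two smaller ones lie on the bench (top 335,225 and 224,338). The one on the slab is the largest. The can is at top (388,222), in front of the reader at (452,217). Next I'll look at crops.

```bash
cat > h.py <<'E'
import numpy as np, cv2
from plant import bot, vision, order
from scipy.spatial.transform import Rotation as R
def ray(n,uv):
    c=vision.camera_info(n); M=cv2.Rodrigues(c["rvec"])[0]
    p=cv2.undistortPoints(np.array(uv,float).reshape(-1,1,2),c["mtx"],c["distortion"]).reshape(-1,2)
    d=np.c_[p,np.ones(len(p))]@M
    return -M.T@c["tvec"],d
def px(n,uv,z):
    o,d=ray(n,uv); s=(z-o[2])/d[:,2]; return o+s[:,None]*d
def proj(n,P):
    c=vision.camera_info(n)
    return cv2.projectPoints(np.array(P,float).reshape(-1,1,3),c["rvec"],c["tvec"],c["mtx"],c["distortion"])[0].reshape(-1,2)
def crop(im,x0,y0,x1,y1,f,name):
    c=cv2.resize(im[y0:y1,x0:x1],None,fx=f,fy=f,interpolation=cv2.INTER_CUBIC); cv2.imwrite("pics/"+name,c if True else 0)
E
python3 - <<'E'
from h import *
t=cv2.imread("pics/top0.png");s=cv2.imread("pics/side0.png")
crop(t,190,160,300,310,4,"c1.png"); crop(t,310,140,500,300,4,"c2.png"); crop(s,260,280,390,400,5,"c3.png"); crop(s,280,120,420,280,4,"c4.png")
E
```

```text
(no output)
```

View pics/c1.png

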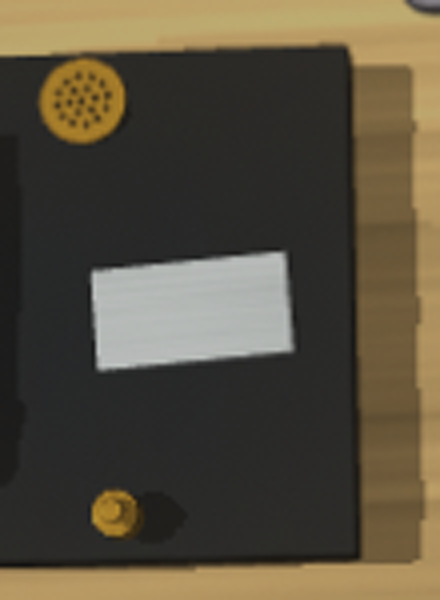

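View pics/c2.png

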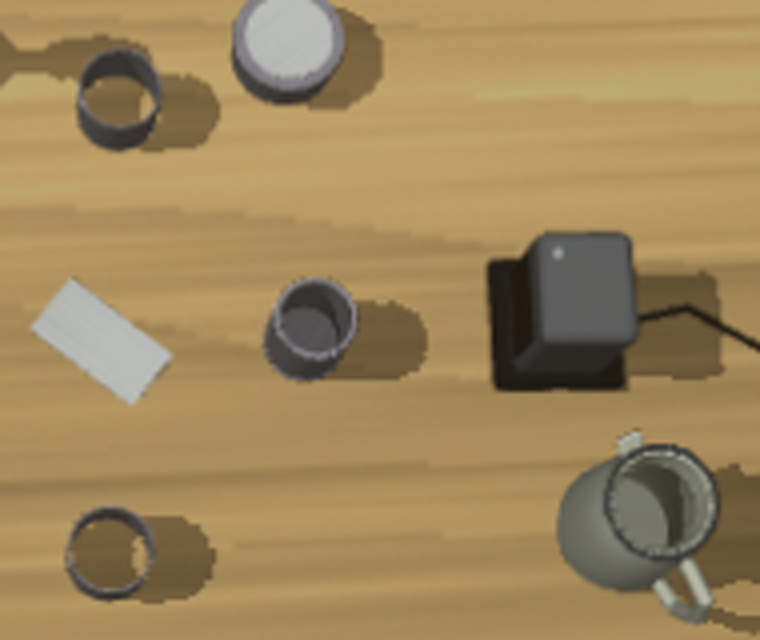

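View pics/c3.png

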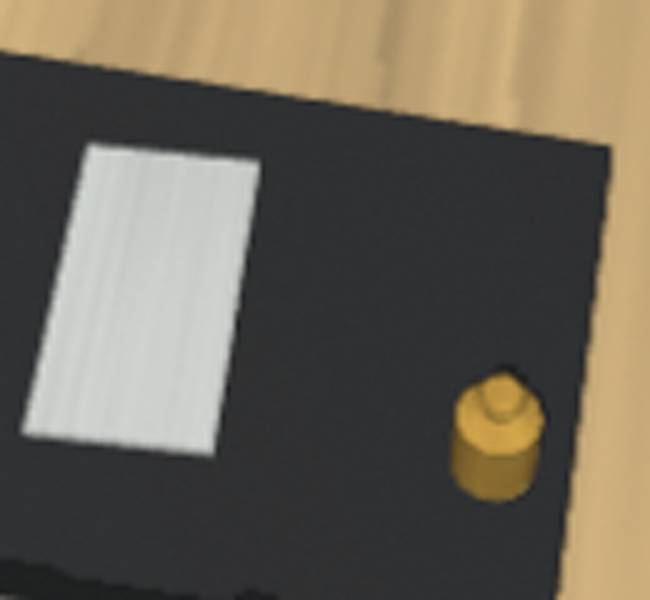

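View pics/c4.png

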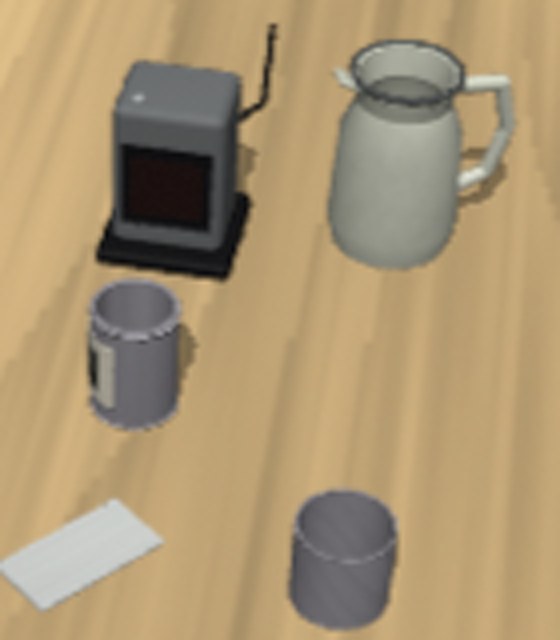

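```bash
cat >> h.py <<'E'
def un(c,x0,y0,f): return (np.array(c,float)+.5)/f-.5+[x0,y0]
E
python3 - <<'E'
from h import *
np.set_printoptions(precision=1,suppress=True)
a=px("top",un([(91,269),(287,251),(295,351),(98,370)],190,160,4),53)
b=px("side",un([(22,434),(87,145),(260,159),(214,455)],260,280,5),53)
print(a);print(b);
for p in(a,b):print("c",p.mean(0),[np.linalg.norm(p[i]-p[i-1]) for i in range(4)])
print("slab",px("top",un([(349,46),(359,557)],190,160,4),50),px("side",un([(610,147)],260,280,5),50),px("side",[(216,285),(382,308)],50))
print("rim",px("top",un([(316,318)],310,140,4),70),px("side",un([(135,309)],280,120,4),70))
print("rim edges side",px("side",un([(91,309),(180,309),(135,281),(135,337)],280,120,4),70))
print("foot side front",px("side",un([(135,427)],280,120,4),0))
print("ring tops",px("top",un([(119,92),(110,551)],310,140,4),51))
print("smallplate", px("top",un([(31,327),(72,279),(171,355),(132,404)],310,140,4),3))
w=un([(121,146),(212,153),(209,227),(121,219)],280,120,4)
for z in (85,80,30,25): print(z,px("side",w,z))
print("reader top corners",px("top",un([(538,235),(630,235),(635,342),(545,342)],310,140,4),110))
print("foot",px("top",un([(488,260),(494,390),(627,389)],310,140,4),8))
o=bot.get_obs(); M=R.from_euler("xyz",o["tcp_rot"]).as_matrix();print(M)
for n in("side","top"): print(ray(n,[(320,240)])[0])
E
```

```text
[[558.1 225.8  53. ]
 [563.1 104.8  53. ]
 [500.8 102.   53. ]
 [495.1 222.5  53. ]]
[[557.4 230.1  53. ]
 [563.6 109.3  53. ]
 [501.4 104.5  53. ]
 [494.6 227.   53. ]]
c [529.3 163.8  53. ] [np.float64(63.11724410465725), np.float64(121.07557717905276), np.float64(62.37903893518754), np.float64(120.69325055012611)]
c [529.2 167.7  53. ] [np.float64(62.90995982705267), np.float64(120.99986135680066), np.float64(62.38069903171273), np.float64(122.6027802763526)]
slab [[692.9  62.3  50. ]
 [374.3  68.4  50. ]] [[378.1  74.2  50. ]] [[689.4  72.1  50. ]
 [377.6  71.8  50. ]]
rim [[ 551.6 -204.5   70. ]] [[ 551.7 -198.3   70. ]]
rim edges side [[ 575.5 -193.8   70. ]
 [ 527.4 -202.9   70. ]
 [ 556.1 -223.    70. ]
 [ 547.5 -174.3   70. ]]
foot side front [[ 547.8 -179.7    0. ]]
ring tops [[706.8 -94.8  51. ]
 [418.9 -72.4  51. ]]
smallplate [[ 569.8  -32.7    3. ]
 [ 599.6  -60.2    3. ]
 [ 547.2 -119.9    3. ]
 [ 517.1  -93.5    3. ]]
85 [[ 583.7 -330.9   85. ]
 [ 529.5 -334.    85. ]
 [ 520.3 -260.7   85. ]
 [ 570.6 -258.8   85. ]]
80 [[ 585.  -338.2   80. ]
 [ 530.4 -341.4   80. ]
 [ 521.2 -267.5   80. ]
 [ 571.8 -265.6   80. ]]
30 [[ 598.  -411.4   30. ]
 [ 539.5 -414.8   30. ]
 [ 529.6 -335.6   30. ]
 [ 583.9 -333.6   30. ]]
25 [[ 599.3 -418.8   25. ]
 [ 540.4 -422.1   25. ]
 [ 530.5 -342.5   25. ]
 [ 585.1 -340.4   25. ]]
reader top corners [[ 586.8 -336.5  110. ]
 [ 584.3 -392.7  110. ]
 [ 518.7 -388.9  110. ]
 [ 521.5 -334.4  110. ]]
foot [[ 597.8 -326.3    8. ]
 [ 513.3 -322.4    8. ]
 [ 509.5 -408.3    8. ]]
[[-0.9 -0.   0.4]
 [-0.4  0.  -0.9]
 [-0.  -1.  -0. ]]
[404.3 674.4 771.5]
[ 238.4  -15.6 1479.7]
```

```bash
python3 - <<'E'
from h import *
np.set_printoptions(precision=1,suppress=True)
s=cv2.imread("pics/side0.png")
crop(s,295,180,335,235,14,"c5.png")
print("jug top",px("top",un([(662,502)],310,140,4),120), px("side",[(380,139)],120))
print("tamper,lowtin",px("side",[(198,272),(232,197)],[20]) )
print(px("side",[(360,362)],85),px("side",[(199,358)],54))
E
```

```text
jug top [[ 421.  -392.8  120. ]] [[ 424.4 -382.1  120. ]]
tamper,lowtin [[ 747.2   20.1   20. ]
 [ 749.6 -224.3   20. ]]
[[404.5 215.9  85. ]] [[665.7 233.9  54. ]]
```

View pics/c5.png

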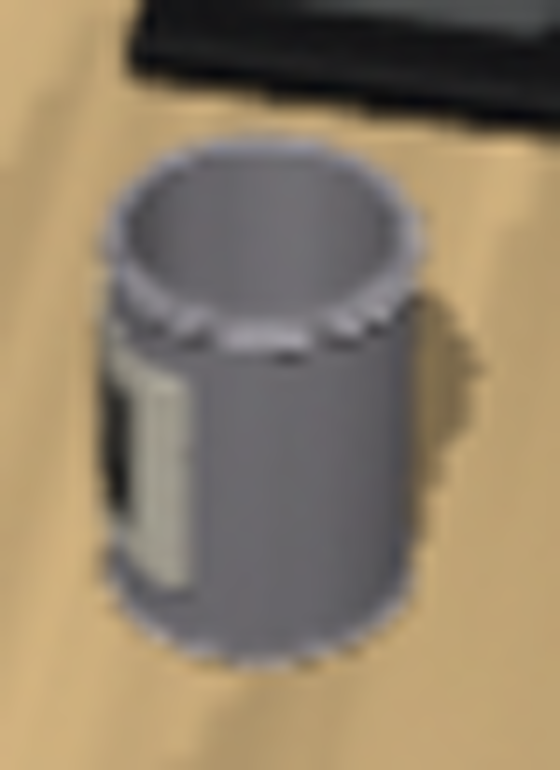

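```bash
cat >> h.py <<'E'
def to(p,az):
    "shift (cm, tool axes) and turn to bring TCP to p with jaw azimuth az (deg)"
    o=bot.get_obs(); M=R.from_euler("xyz",o["tcp_rot"]).as_matrix()
    now=np.degrees(np.arctan2(M[1,2],M[0,2]))
    t=np.radians((now-az)); 
    print("t",round(o["time"],2),"pos",o["tool_pos"].round(1),"az",round(now,1),"q",o["joint_positions"].round(2),"F",o["contact_force"].round(1),"w",round(o["grip_width"],1),"tilt",M[:,1].round(3))
    print("shift",(M.T@(np.array(p)-o["tool_pos"])/10).round(2),"turn",t.round(3))
E
python3 -c "
from h import *
to((551.6,-201.4,180),-62)"
```

```text
t 0.1 pos [ 222.9 -474.9  209.4] az -64.9 q [-1.28  0.34  1.52 -0.    1.28 -0.15] F [-0.6  0.2 -0.1] w 91.7 tilt [-0.     0.001 -1.   ]
shift [-41.37   2.96 -10.79] turn -0.05
```

Call:
apply_moves --rows '[[[-6, 0.5, -1.5], -0.05, 9.18], [[-12, 1, -3], -0.05, 9.18], [[-18, 1.3, -4.5], -0.05, 9.18], [[-24, 1.7, -6.2], -0.05, 9.18], [[-30, 2.2, -7.8], -0.05, 9.18]]'

```text
time: 0.72
tool_pos: [462.6, -275.2, 187.3]
tcp_rot: [-1.572, 0.0, -2.653]
contact_force: [-0.4, -0.3, 0.1]
grip_width: 91.4
```

```bash
python3 -c "
from h import *
to((551.6,-201.4,130),-62)"
```

```text
t 0.72 pos [ 462.6 -275.2  187.3] az -62.0 q [-0.68  0.39  1.52  0.    1.23  0.4 ] F [-0.4 -0.3  0.1] w 91.4 tilt [-0.001  0.001 -1.   ]
shift [-11.32   5.73  -2.33] turn -0.0
```

Call:
apply_moves --rows '[[[-5, 2, -1.2], 0, 9.18], [[-11.3, 5, -2.33], 0, 9.18], [[-11.3, 5.7, -2.33], 0, 9.18], [[-11.3, 5.7, -2.33], 0, 9.18], [[-11.3, 5.7, -2.33], 0, 9.18]]'

```text
time: 1.35
tool_pos: [550.8, -202.8, 131.1]
tcp_rot: [-1.571, 0.0, -2.654]
contact_force: [0.6, -0.1, 0.4]
grip_width: 91.7
```

```bash
python3 -c "
from h import *
to((551.6,-201.4,52),-62)
o=bot.get_obs();P=o['tool_pos'];M=R.from_euler('xyz',o['tcp_rot']).as_matrix()
for n in('side','top'):
    im=vision.capture(n)[:,:,::-1].copy(); 
    for d in (-46,46,0): 
        q=proj(n,P+M[:,1]*14+M[:,2]*d)[0]; print(n,q.round(1))
    cv2.imwrite(f'pics/{n}1.png',im)
    c=proj(n,[551.6,-201.4,70])[0].astype(int)
    crop(im,c[0]-60,c[1]-60,c[0]+60,c[1]+40,6,f'd_{n}.png');print(c-60)
"
```

```text
t 1.35 pos [ 550.8 -202.8  131.1] az -62.1 q [-0.48  0.52  1.46  0.    1.16  0.6 ] F [ 0.6 -0.1  0.4] w 91.7 tilt [-0.     0.001 -1.   ]
shift [-0.13  7.91 -0.08] turn -0.001
side [321.2 191. ]
side [307.9 166.5]
side [314.3 178.4]
[253 136]
top [373.7 224.8]
top [406.6 205.3]
top [390.3 215. ]
[327 159]
```

View pics/d_side.png

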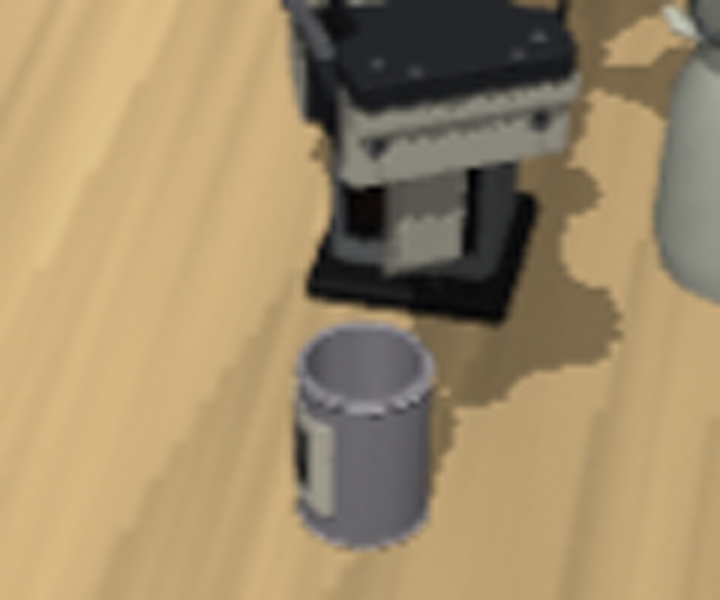

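View pics/d_top.png

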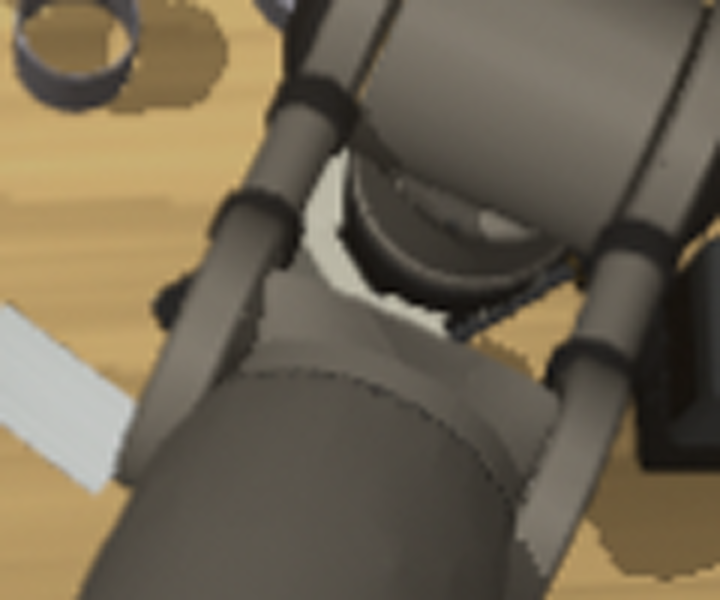

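```bash
python3 -c "
from h import *
im=cv2.imread('pics/side1.png')
o=bot.get_obs();P=o['tool_pos'];M=R.from_euler('xyz',o['tcp_rot']).as_matrix()
for a in (14,-5,-52): print(a,[proj('side',P+M[:,1]*a+M[:,2]*d+M[:,0]*e)[0].round(1).tolist() for d,e in((-46,9.5),(-46,-9.5),(-65,9.5),(-65,-9.5),(46,9.5),(46,-9.5))])
crop(im,295,140,355,205,10,'d2.png')
"
```

```text
14 [[325.4, 190.0], [316.7, 191.6], [328.4, 195.4], [319.6, 197.1], [311.9, 165.6], [303.7, 167.0]]
-5 [[325.6, 182.7], [316.9, 184.3], [328.7, 188.0], [319.8, 189.7], [312.0, 158.4], [303.7, 159.8]]
-52 [[326.3, 163.7], [317.2, 165.3], [329.4, 169.0], [320.2, 170.7], [312.2, 139.8], [303.6, 141.2]]
```

View pics/d2.png

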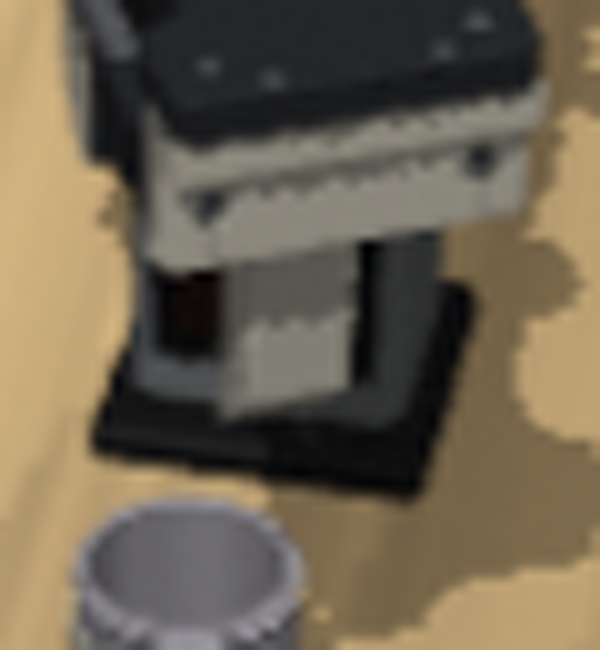

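```bash
python3 -c "
from h import *
P=np.array([222.9,-474.8,209.4]);az=np.radians(-64.9);z=np.array([np.cos(az),np.sin(az),0]);y=np.array([0,0,-1.]);x=np.cross(y,z)
for n in ('side','top'):
  im=cv2.imread(f'pics/{n}0.png')
  for a,d,c in((14,-46,(0,0,255)),(14,46,(0,255,0)),(14,-65,(255,0,0)),(-52,-95,(0,255,255)),(-52,95,(255,255,0))):
    for e in (-9.5,9.5) if a>0 else (-37.5,37.5):
      q=proj(n,P+y*a+z*d+x*e)[0]; print(n,a,d,q.round(0)); cv2.circle(im,tuple(int(round(v)) for v in q),1,c,-1)
  c=proj(n,P)[0].astype(int); y0=max(c[1]-70,0);x1=min(640,c[0]+70)
  crop(im,c[0]-80,y0,x1,c[1]+60,4,f'e_{n}.png')
"
```

```text
side 14 -46 [477. 109.]
side 14 -46 [485. 109.]
side 14 46 [459.  91.]
side 14 46 [466.  90.]
side 14 -65 [481. 114.]
side 14 -65 [489. 113.]
side -52 -95 [484.  94.]
side -52 -95 [515.  90.]
side -52 95 [445.  57.]
side -52 95 [473.  54.]
top 14 -46 [509. 354.]
top 14 -46 [513. 362.]
top 14 46 [543. 333.]
top 14 46 [547. 341.]
top 14 -65 [501. 358.]
top 14 -65 [505. 366.]
top -52 -95 [492. 354.]
top -52 -95 [510. 386.]
top -52 95 [566. 309.]
top -52 95 [583. 340.]
```

View pics/e_side.png

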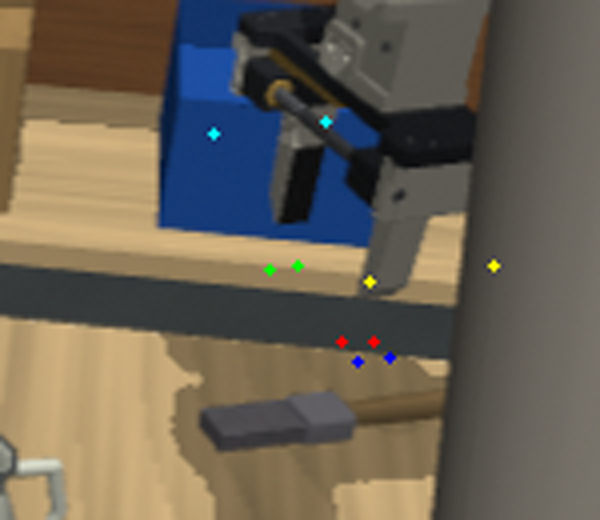

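View pics/e_top.png

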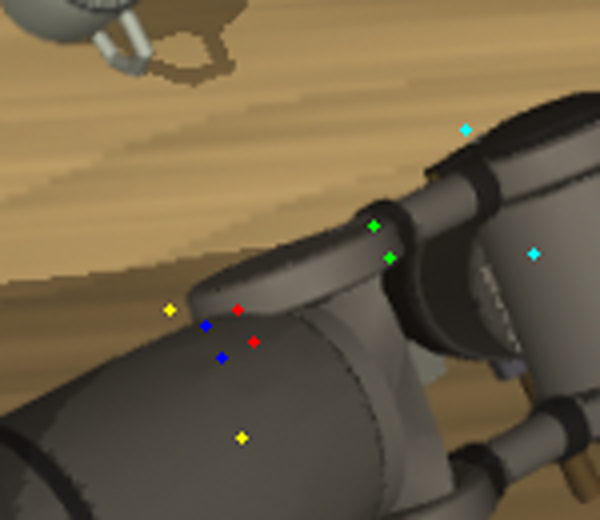

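```bash
python3 -c "
from h import *
from scipy.optimize import least_squares
print(proj('side',[222.9,-474.8,209.4]).astype(int))
def fr(a):
  a=np.radians(a);z=np.array([np.cos(a),np.sin(a),0]);y=np.array([0,0,-1.]);return np.c_[np.cross(y,z),y,z]
A=[(np.array([222.9,-474.8,209.4]),fr(-64.9)),(np.array([550.8,-202.8,131.1]),fr(-62.1))]
c=proj('side',A[0][0])[0].astype(int); x0=c[0]-80;y0=max(c[1]-70,0)
o=[un([(378,294)],x0,y0,4)[0],un([(294,402)],295,140,10)[0]]
print(o)
f=lambda v:np.concatenate([proj('side',p+M@v)[0]-u for (p,M),u in zip(A,o)])
r=least_squares(f,[0,14,-60]);print(r.x,r.fun)
im=cv2.imread('pics/side0.png');crop(im,x0,y0,640,c[1]+20,5,'e3.png')
"
```

```text
[[472  94]]
[array([486.125,  97.125]), array([323.95, 179.75])]
[  4.76438545 -15.08655838 -47.11194537] [ 0.12068126  0.20656774 -0.1149094  -0.18326447]
```

View pics/e3.png

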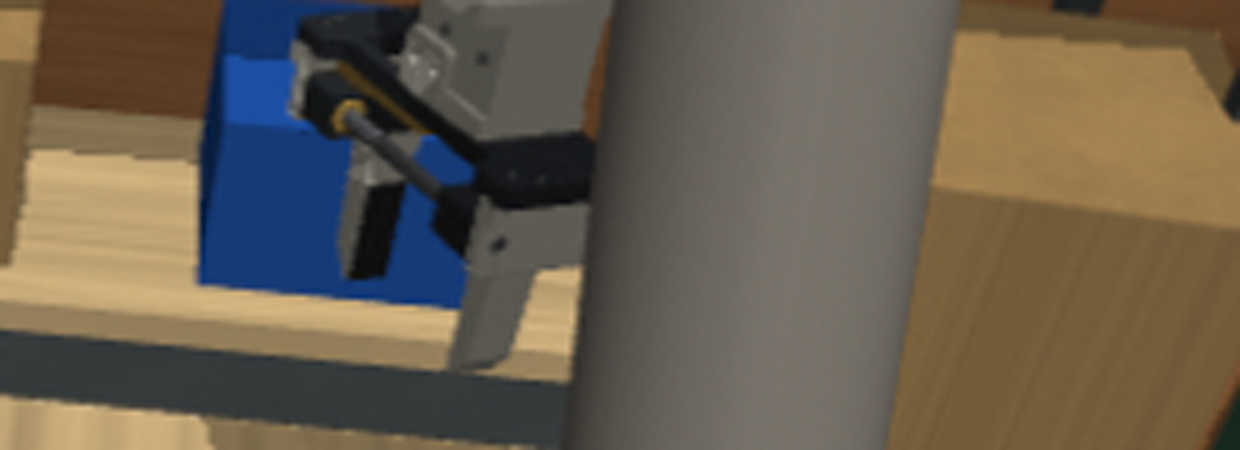

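View pics/side1.png

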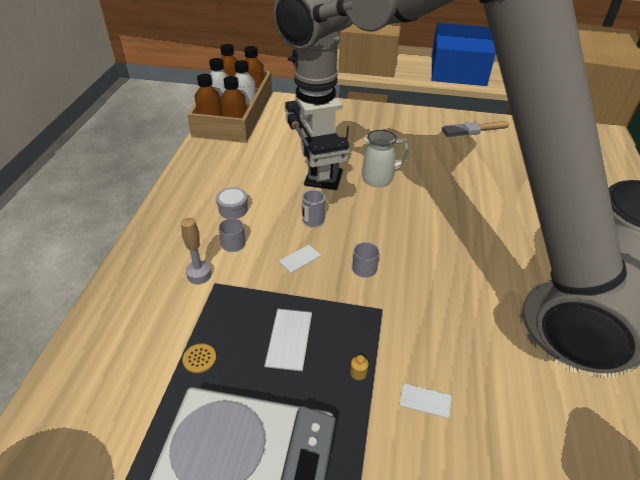

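Call:
apply_moves --rows '[[[-0.1, 5, 0], 0, 9.18], [[-0.1, 8.1, 0], 0, 9.18], [[-0.1, 8.1, 0], 0, 9.18], [[-0.1, 8.1, 0], 0, 9.18]]'

```text
time: 1.95
tool_pos: [552.7, -203.5, 52.2]
tcp_rot: [-1.569, 0.002, -2.656]
contact_force: [0.9, 1.0, 0.5]
grip_width: 91.8
```

```bash
python3 -c "
from h import *
to((551.6,-201.4,50),-62)
im=vision.capture('side')[:,:,::-1].copy(); 
cv2.imwrite(f'pics/side2.png',im)
crop(im,275,140,375,240,7,'d3.png')
"
```

```text
t 1.95 pos [ 552.7 -203.5   52.2] az -62.2 q [-0.48  0.62  1.54  0.    0.98  0.6 ] F [0.9 1.  0.5] w 91.8 tilt [ 0.003 -0.001 -1.   ]
shift [ 0.    0.22 -0.24] turn -0.003
```

View pics/d3.png

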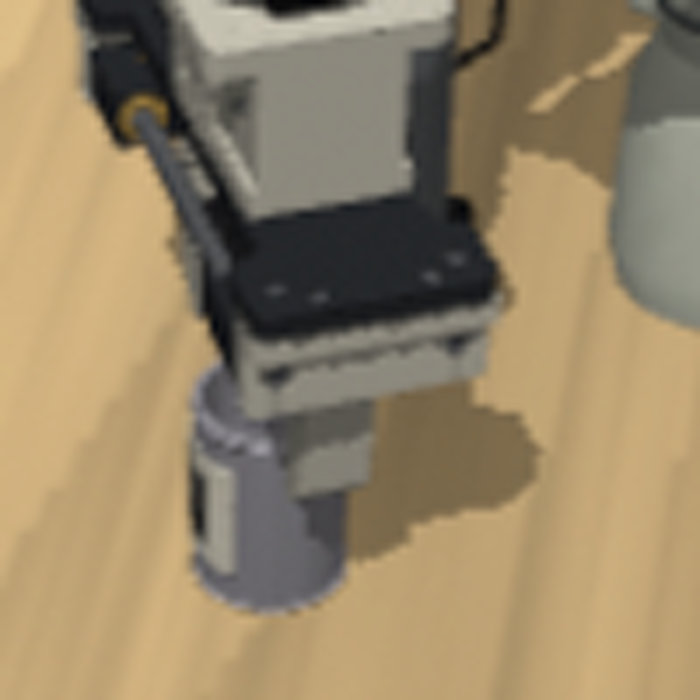

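```bash
python3 -c "
from h import *
from scipy.optimize import least_squares
def fr(a):
  a=np.radians(a);z=np.array([np.cos(a),np.sin(a),0]);y=np.array([0,0,-1.]);return np.c_[np.cross(y,z),y,z]
A=[(np.array([222.9,-474.8,209.4]),fr(-64.9)),(np.array([550.8,-202.8,131.1]),fr(-62.1)),(np.array([552.7,-203.5,52.2]),fr(-62.2))]
o=[[486.1,97.1],[323.95,179.75],un([(333,492)],275,140,7)[0]]
f=lambda v:np.concatenate([proj('side',p+M@v)[0]-u for (p,M),u in zip(A,o)])
r=least_squares(f,[0,14,-60]);print(r.x,r.fun)
for v in ([0,14,-60],[0,14,-46]): print(f(v))
"
```

```text
[  3.8500495  -15.90454434 -49.16998595] [ 0.32365538  0.37131081 -0.20565325  0.14840054 -0.10295615 -0.49968277]
[-1.98710975 14.86898519 -0.61926302 15.21268967 -0.48664141 13.4968196 ]
[-4.99251334 11.88730225 -2.77569731 11.22300362 -2.51241491  9.45745834]
```

Call:
apply_moves --rows '[[[0, 2.1, -0.2], 0, 9.18], [[0, 2.1, -0.2], 0, 9.18], [[0, 2.1, -0.2], 0, 6.5], [[0, 2.1, -0.2], 0, 4.5], [[0, 2.1, -0.2], 0, 4.5]]'

```text
time: 2.62
tool_pos: [552.4, -201.8, 32.0]
tcp_rot: [-1.567, 0.003, -2.655]
contact_force: [0.5, 0.2, 0.1]
grip_width: 66.4
```

Call:
apply_moves --rows '[[[0, 0, 0], 0, 4.5], [[0, 0, 0], 0, 4.5], [[0, 0, 0], 0, 4.5]]'

```text
time: 3.0
tool_pos: [552.7, -202.2, 32.4]
tcp_rot: [-1.566, 0.004, -2.655]
contact_force: [0.2, -1.3, 2.0]
grip_width: 49.6
```

```bash
python3 -c "
from h import *
to((551.6,-201.4,50),-62)
im=vision.capture('side')[:,:,::-1].copy(); 
cv2.imwrite(f'pics/side3.png',im)
crop(im,275,140,375,240,7,'d4.png')
"
```

```text
t 3.0 pos [ 552.7 -202.2   32.4] az -62.1 q [-0.48  0.64  1.56  0.    0.93  0.6 ] F [ 0.2 -1.3  2. ] w 49.6 tilt [ 0.005 -0.002 -1.   ]
shift [ 0.06 -1.76 -0.11] turn -0.003
```

View pics/d4.png

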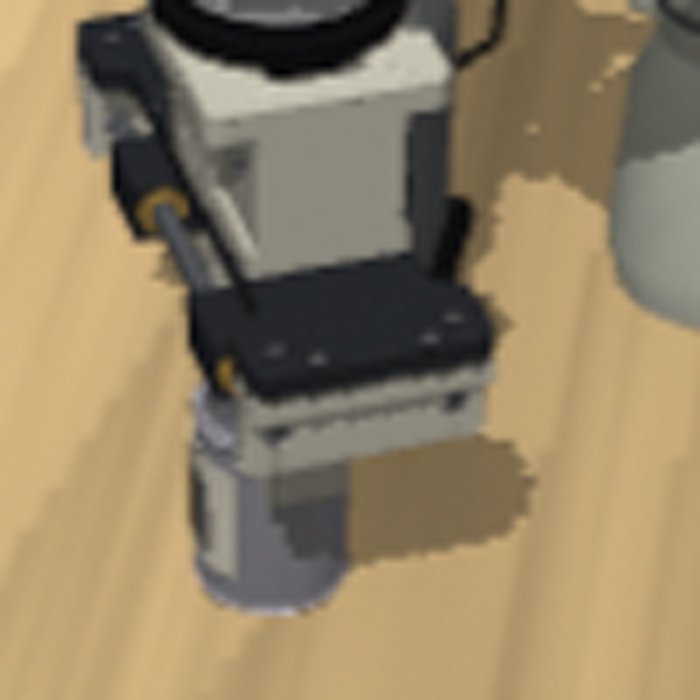

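Call:
apply_moves --rows '[[[0, 0, 0], -0.16, 4.5], [[0, 0, 0], -0.32, 4.5], [[0, 0, 0], -0.48, 4.5], [[0, 0, 0], -0.64, 4.5], [[0, 0, 0], -0.8, 4.5]]'

```text
time: 3.68
tool_pos: [552.5, -201.2, 32.4]
tcp_rot: [-1.566, 0.001, -1.85]
contact_force: [0.2, 3.2, 3.7]
grip_width: 49.3
```

Call:
apply_moves --rows '[[[0, 0, 0], -0.16, 4.5], [[0, 0, 0], -0.32, 4.5], [[0, 0, 0], -0.48, 4.5], [[0, 0, 0], -0.5, 4.5], [[0, 0, 0], -0.5, 4.5]]'

```text
time: 4.3
tool_pos: [552.0, -200.8, 32.3]
tcp_rot: [-1.567, -0.001, -1.353]
contact_force: [-1.4, 2.4, 4.5]
grip_width: 50.0
```

```bash
python3 -c "
from h import *
to((551.6,-201.4,32),-62)
im=vision.capture('side')[:,:,::-1].copy(); 
cv2.imwrite(f'pics/side4.png',im)
crop(im,275,140,375,240,7,'d5.png')
"
```

```text
t 4.3 pos [ 552.  -200.8   32.3] az 12.5 q [-0.48  0.64  1.56  0.    0.94 -0.7 ] F [-1.4  2.4  4.5] w 50.0 tilt [ 0.004  0.    -1.   ]
shift [ 0.05  0.03 -0.06] turn 1.3
```

View pics/d5.png

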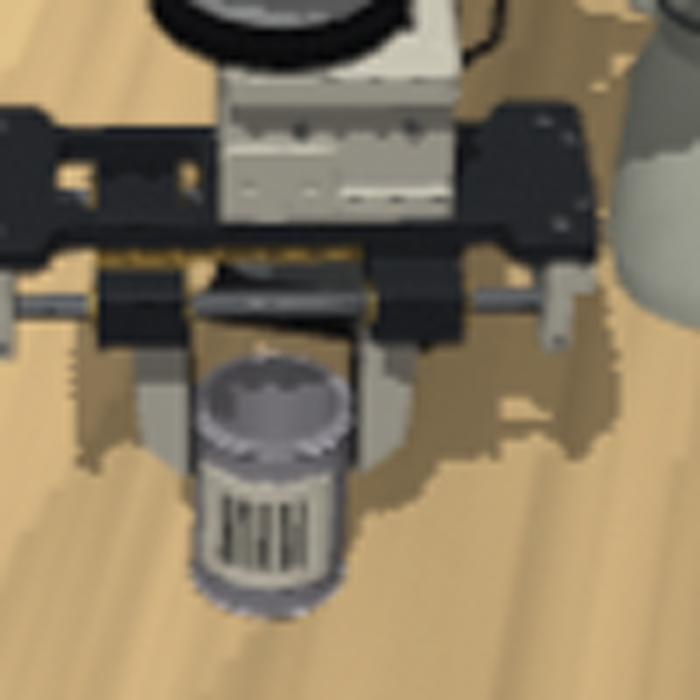

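Turned to face the side camera, the label's bars span crop x 222–306 on a can spanning 195–345. That puts the label at an azimuth of about 98°, and the reader direction is about -89°. I'll turn it clockwise by 3.26 rad in the same grip.

Call:
apply_moves --rows '[[[0, 0, 0], 0.18, 4.5], [[0, 0, 0], 0.36, 4.5], [[0, 0, 0], 0.54, 4.5], [[0, 0, 0], 0.72, 4.5], [[0, 0, 0], 0.9, 4.5]]'

```text
time: 4.97
tool_pos: [551.9, -201.6, 32.4]
tcp_rot: [-1.567, 0.002, -2.261]
contact_force: [-2.9, -0.4, 3.8]
grip_width: 49.6
```

Call:
apply_moves --rows '[[[0, 0, 0], 0.18, 4.5], [[0, 0, 0], 0.36, 4.5], [[0, 0, 0], 0.54, 4.5], [[0, 0, 0], 0.72, 4.5], [[0, 0, 0], 0.9, 4.5]]'

```text
time: 5.6
tool_pos: [551.8, -201.6, 32.3]
tcp_rot: [-1.57, 0.003, 3.115]
contact_force: [-3.1, 1.3, 2.6]
grip_width: 49.6
```

Call:
apply_moves --rows '[[[0, 0, 0], 0.18, 4.5], [[0, 0, 0], 0.36, 4.5], [[0, 0, 0], 0.54, 4.5], [[0, 0, 0], 0.72, 4.5], [[0, 0, 0], 0.9, 4.5]]'

```text
time: 6.22
tool_pos: [552.3, -201.8, 32.2]
tcp_rot: [-1.574, 0.004, 2.207]
contact_force: [-0.1, 2.2, 1.2]
grip_width: 49.6
```

```bash
python3 -c "
from h import *
to((551.6,-201.4,32),-174.2)
im=vision.capture('side')[:,:,::-1].copy(); 
cv2.imwrite(f'pics/side5.png',im)
crop(im,275,140,375,240,7,'d6.png')
"
```

```text
t 6.22 pos [ 552.3 -201.8   32.2] az -143.5 q [-0.48  0.64  1.56  0.    0.93  2.02] F [-0.1  2.2  1.2] w 49.6 tilt [ 0.005 -0.001 -1.   ]
shift [0.08 0.02 0.04] turn 0.535
```

View pics/d6.png

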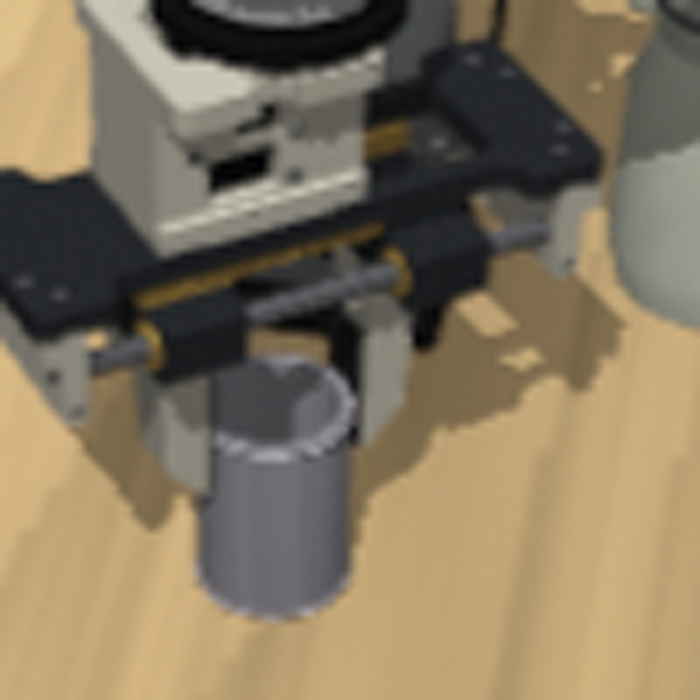

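Call:
apply_moves --rows '[[[0, 0, 0], 0.18, 4.5], [[0, 0, 0], 0.36, 4.5], [[0, 0, 0], 0.54, 4.5], [[0, 0, 0], 0.54, 4.5], [[0, 0, 0], 0.54, 4.5]]'

```text
time: 6.9
tool_pos: [552.6, -202.2, 32.2]
tcp_rot: [-1.576, 0.002, 1.664]
contact_force: [1.3, 0.0, -0.4]
grip_width: 49.5
```

Call:
apply_moves --rows '[[[0, 0, 0], 0, 5.4], [[0, 0, 0], 0, 6.5], [[0, 0, 0], 0, 8], [[0, 0, 0], 0, 9.18], [[0, 0, 0], 0, 9.18]]'

```text
time: 7.52
tool_pos: [552.6, -202.2, 32.2]
tcp_rot: [-1.576, 0.002, 1.664]
contact_force: [0.2, -1.0, 0.1]
grip_width: 89.0
```

Call:
apply_moves --rows '[[[0, -4, 0], 0, 9.18], [[0, -9, 0], 0, 9.18], [[0, -14, 0], 0, 9.18], [[0, -14, 0], 0, 9.18]]'

```text
time: 8.02
tool_pos: [554.1, -203.0, 176.8]
tcp_rot: [-1.583, 0.007, 1.664]
contact_force: [0.5, 0.9, -0.4]
grip_width: 92.0
```

```bash
python3 -c "
from h import *
to((530,171,110),-180)
im=vision.capture('side')[:,:,::-1].copy(); 
cv2.imwrite(f'pics/side6.png',im)
crop(im,275,140,375,240,7,'d7.png')
"
```

```text
t 8.03 pos [ 554.1 -203.   176.8] az -174.6 q [-0.48  0.48  1.4   0.    1.24  2.57] F [ 0.5  0.9 -0.4] w 92.0 tilt [ 0.013 -0.006 -1.   ]
shift [37.51  6.42 -1.01] turn 0.093
```

View pics/d7.png

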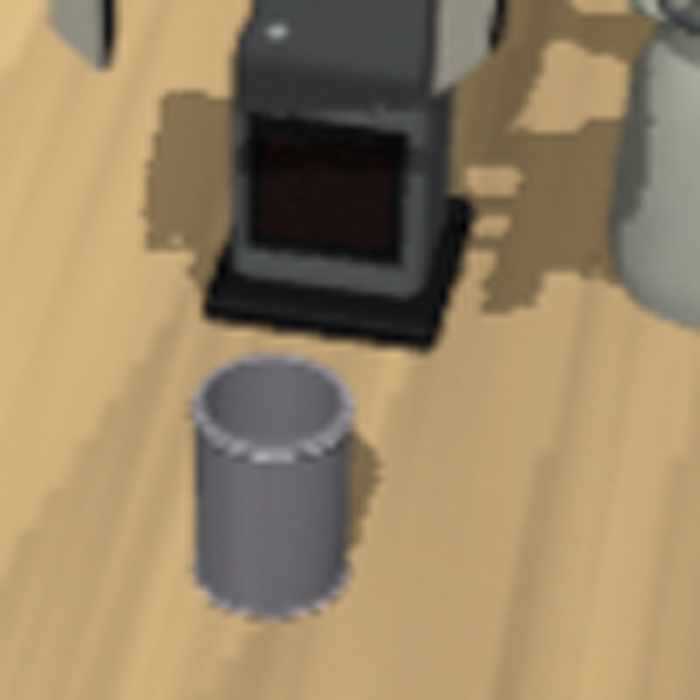

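Call:
apply_moves --rows '[[[6, 0.5, -0.2], -0.18, 7], [[12, 1, -0.4], -0.36, 5], [[18, 2, -0.6], -0.54, 3], [[24, 3, -0.8], -0.72, 2.5], [[30, 3, -0.8], -0.9, 2.5]]'

```text
time: 8.7
tool_pos: [531.2, 98.7, 140.3]
tcp_rot: [-1.57, 0.006, 2.57]
contact_force: [0.7, 0.1, -0.5]
grip_width: 46.7
```

```bash
python3 -c "
from h import *
to((530,171,110),0)"
```

```text
t 8.7 pos [531.2  98.7 140.3] az -122.8 q [ 0.04  0.43  1.59 -0.    1.12  2.19] F [ 0.7  0.1 -0.5] w 46.7 tilt [ 0.004 -0.004 -1.   ]
shift [ 4.03  3.   -6.02] turn -2.143
```

Call:
apply_moves --rows '[[[2, 0, -3], -0.18, 2.5], [[4, 0, -6], -0.36, 2.5], [[4, 0, -6], -0.54, 2.5], [[4, 0, -6], -0.72, 2.5], [[4, 0, -6], -0.9, 2.5]]'

```text
time: 9.32
tool_pos: [528.9, 170.9, 138.2]
tcp_rot: [-1.566, -0.001, -2.807]
contact_force: [0.7, 0.3, 0.1]
grip_width: 25.0
```

Call:
apply_moves --rows '[[[0, 0, 0], -0.18, 2.5], [[0, 0, 0], -0.36, 2.5], [[0, 0, 0], -0.54, 2.5], [[0, 0, 0], -0.72, 2.5], [[0, 0, 0], -0.9, 2.5]]'

```text
time: 9.95
tool_pos: [527.8, 170.6, 136.4]
tcp_rot: [-1.571, -0.006, -1.901]
contact_force: [0.0, 0.2, -0.3]
grip_width: 24.9
```

```bash
python3 -c "
from h import *
to((530,171,85),0)"
```

```text
t 9.95 pos [527.8 170.6 136.4] az -18.9 q [ 0.18  0.47  1.55 -0.01  1.13  0.51] F [ 0.   0.2 -0.3] w 24.9 tilt [-0.002 -0.005 -1.   ]
shift [-0.13  5.14  0.2 ] turn -0.33
```

Call:
apply_moves --rows '[[[-0.1, 2, 0.2], -0.17, 2.5], [[-0.1, 4.5, 0.2], -0.33, 2.5], [[-0.1, 5.6, 0.2], -0.33, 2.5], [[-0.1, 5.6, 0.2], -0.33, 2.5]]'

```text
time: 10.45
tool_pos: [529.0, 170.5, 79.1]
tcp_rot: [-1.576, -0.006, -1.574]
contact_force: [0.4, 0.3, 0.8]
grip_width: 24.7
```

```bash
python3 -c "
from h import *
to((530,171,70),0)
im=vision.capture('side')[:,:,::-1].copy(); 
crop(im,220,270,400,400,4,'f1.png')
im=vision.capture('top')[:,:,::-1].copy(); 
crop(im,180,160,320,310,4,'f2.png')
"
```

```text
t 10.45 pos [529.  170.5  79.1] az -0.2 q [ 0.18  0.54  1.61 -0.01  1.01  0.18] F [0.4 0.3 0.8] w 24.7 tilt [-0.005 -0.006 -1.   ]
shift [-0.06  0.91  0.1 ] turn -0.003
```

View pics/f1.png

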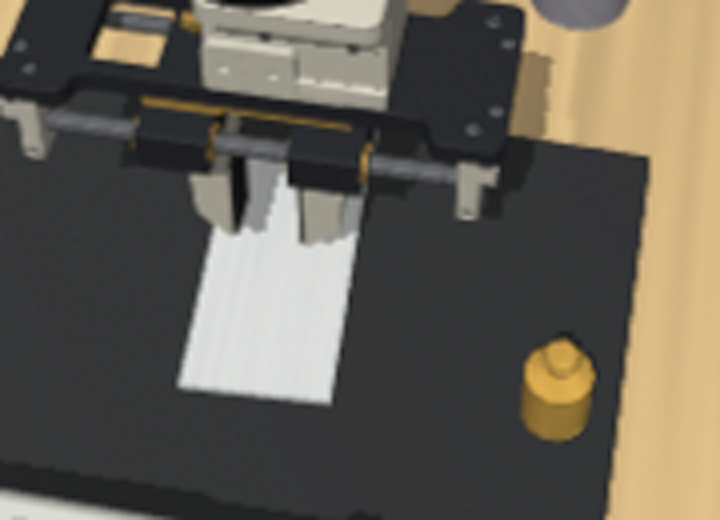

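View pics/f2.png

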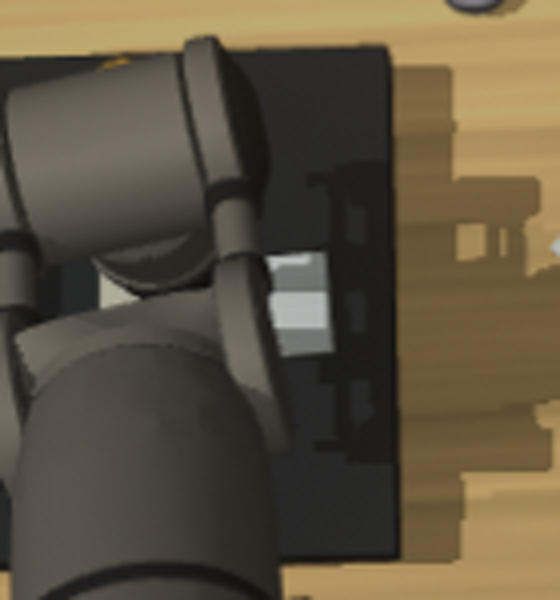

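Call:
apply_moves --rows '[[[0, 0.5, 0.1], 0, 2.5], [[0, 0.8, 0.1], 0, 2.5], [[0, 1.0, 0.1], 0, 2.5], [[0, 1.0, 0.1], 0, 2.5]]'

```text
time: 11.05
tool_pos: [531.1, 170.6, 70.6]
tcp_rot: [-1.573, -0.005, -1.573]
contact_force: [-0.6, -0.5, -0.5]
grip_width: 25.4
```

Call:
apply_moves --rows '[[[0, 0.1, 0], 0, 2.5], [[0, 0.2, 0], 0, 2.5], [[0, 0.2, 0], 0, 2.5]]'

```text
time: 11.42
tool_pos: [531.0, 170.6, 68.5]
tcp_rot: [-1.573, -0.005, -1.573]
contact_force: [-0.6, 0.6, -0.0]
grip_width: 25.0
```

Call:
apply_moves --rows '[[[0, 0.1, 0], 0, 2.5], [[0, 0.15, 0], 0, 2.5], [[0, 0.15, 0], 0, 2.5]]'

```text
time: 11.8
tool_pos: [531.0, 170.6, 67.0]
tcp_rot: [-1.573, -0.005, -1.573]
contact_force: [-0.4, 0.7, 0.7]
grip_width: 24.8
```

Call:
apply_moves --rows '[[[0, 0.1, 0], 0, 2.5], [[0, 0.1, 0], 0, 2.5]]'

```text
time: 12.05
tool_pos: [530.9, 170.6, 65.9]
tcp_rot: [-1.573, -0.005, -1.573]
contact_force: [-0.5, -0.4, -0.3]
grip_width: 25.1
```

Call:
apply_moves --rows '[[[0, 0.15, 0], 0, 2.5], [[0, 0.25, 0], 0, 2.5]]'

```text
time: 12.3
tool_pos: [530.9, 170.6, 63.3]
tcp_rot: [-1.573, -0.005, -1.573]
contact_force: [0.4, -0.1, -0.4]
grip_width: 25.3
```

Call:
apply_moves --rows '[[[0, 0.15, 0], 0, 2.5], [[0, 0.25, 0], 0, 2.5]]'

```text
time: 12.55
tool_pos: [530.8, 170.5, 60.6]
tcp_rot: [-1.573, -0.005, -1.573]
contact_force: [-1.0, -0.4, 0.5]
grip_width: 25.0
```

Call:
apply_moves --rows '[[[0, 0.15, 0], 0, 2.5], [[0, 0.25, 0], 0, 2.5]]'

```text
time: 12.8
tool_pos: [530.7, 170.5, 58.0]
tcp_rot: [-1.574, -0.005, -1.573]
contact_force: [0.6, 0.1, -0.3]
grip_width: 24.9
```

```bash
python3 -c "
from h import *
to((530,171,50),0)
im=vision.capture('side')[:,:,::-1].copy(); 
crop(im,220,270,400,400,4,'f3.png')
"
```

```text
t 12.8 pos [530.7 170.5  58. ] az -0.1 q [ 0.18  0.57  1.62 -0.01  0.96  0.18] F [ 0.6  0.1 -0.3] w 24.9 tilt [-0.003 -0.005 -1.   ]
shift [-0.05  0.8  -0.07] turn -0.002
```

View pics/f3.png

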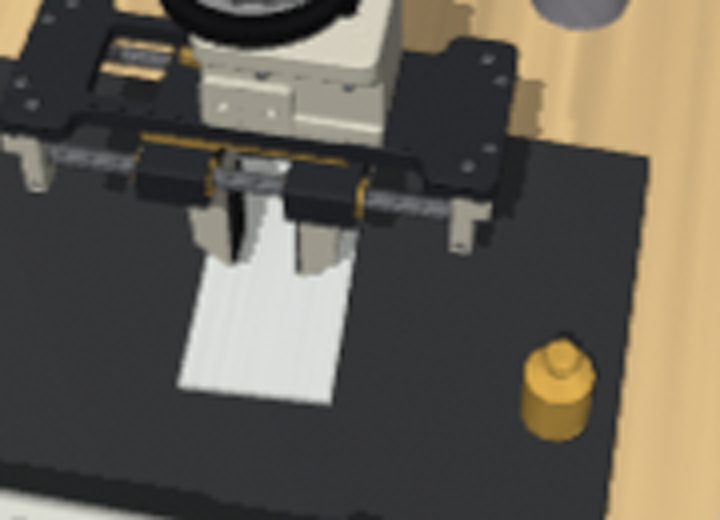

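Call:
apply_moves --rows '[[[0, 0.4, 0], 0, 2.5], [[0, 0.8, 0], 0, 2.5], [[0, 1.1, 0], 0, 2.5]]'

```text
time: 13.22
tool_pos: [530.5, 170.4, 46.5]
tcp_rot: [-1.574, -0.005, -1.573]
contact_force: [0.3, 0.3, -0.1]
grip_width: 24.9
```

Call:
apply_moves --rows '[[[0, 0.15, 0], 0, 2.5], [[0, 0.25, 0], 0, 2.5]]'

```text
time: 13.48
tool_pos: [530.5, 170.4, 43.8]
tcp_rot: [-1.574, -0.006, -1.573]
contact_force: [-0.1, 0.7, -0.2]
grip_width: 25.1
```

Call:
apply_moves --rows '[[[0, 0.1, 0], 0, 2.5], [[0, 0.2, 0], 0, 2.5]]'

```text
time: 13.72
tool_pos: [530.5, 170.4, 41.9]
tcp_rot: [-1.574, -0.005, -1.573]
contact_force: [0.4, 0.0, -0.4]
grip_width: 25.1
```

Call:
apply_moves --rows '[[[0, 0.1, 0], 0, 2.5], [[0, 0.15, 0], 0, 2.5]]'

```text
time: 13.98
tool_pos: [530.5, 170.4, 40.3]
tcp_rot: [-1.574, -0.005, -1.573]
contact_force: [1.0, 0.5, -0.7]
grip_width: 25.0
```

Call:
apply_moves --rows '[[[0, 0.1, 0], 0, 2.5], [[0, 0.1, 0], 0, 2.5]]'

```text
time: 14.22
tool_pos: [530.4, 170.4, 39.2]
tcp_rot: [-1.574, -0.006, -1.573]
contact_force: [0.0, -0.2, 0.2]
grip_width: 25.0
```

Call:
apply_moves --rows '[[[0, 0.1, 0], 0, 2.5], [[0, 0.1, 0], 0, 2.5]]'

```text
time: 14.48
tool_pos: [530.3, 170.4, 38.1]
tcp_rot: [-1.575, -0.006, -1.573]
contact_force: [-0.4, -0.4, -0.4]
grip_width: 24.9
```

Call:
apply_moves --rows '[[[0, 0.1, 0], 0, 2.5], [[0, 0.1, 0], 0, 2.5]]'

```text
time: 14.72
tool_pos: [530.3, 170.3, 37.0]
tcp_rot: [-1.575, -0.006, -1.573]
contact_force: [-0.1, -1.2, -0.2]
grip_width: 24.9
```

Call:
apply_moves --rows '[[[0, 0.05, 0], 0, 2.5], [[0, 0.05, 0], 0, 2.5]]'

```text
time: 14.98
tool_pos: [530.4, 170.3, 36.7]
tcp_rot: [-1.574, -0.006, -1.573]
contact_force: [-0.5, -0.4, 1.4]
grip_width: 24.9
```

```bash
python3 -c "
from h import *
to((530,171,50),0)
im=vision.capture('side')[:,:,::-1].copy(); 
crop(im,220,270,400,400,4,'f4.png')
"
```

```text
t 14.97 pos [530.4 170.3  36.7] az -0.1 q [ 0.18  0.59  1.64 -0.01  0.91  0.18] F [-0.5 -0.4  1.4] w 24.9 tilt [-0.004 -0.006 -1.   ]
shift [-0.06 -1.33 -0.04] turn -0.002
```

View pics/f4.png

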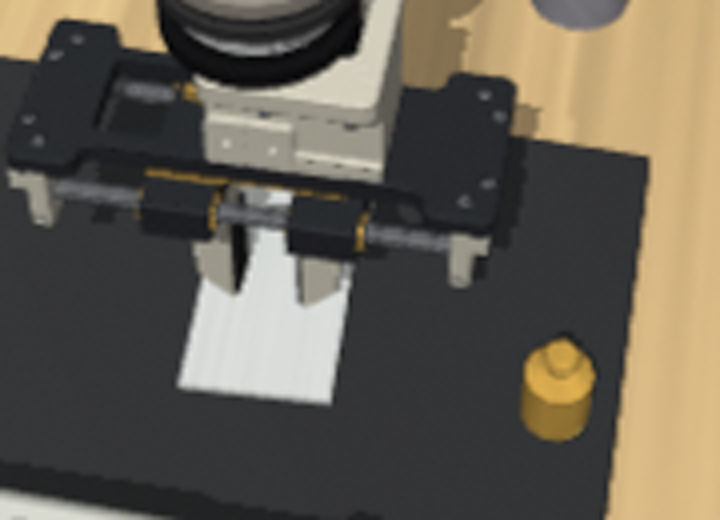

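```bash
python3 -c "
from h import *
print(px('side',un([(240,293),(300,305),(340,293),(198,283)],220,270,4),53))"
```

```text
[[542.63279674 180.77107343  53.        ]
 [516.49544125 182.26624725  53.        ]
 [501.07295576 173.33325993  53.        ]
 [561.25915067 178.92004762  53.        ]]
```

Call:
apply_moves --rows '[[[0, 0.05, 0], 0, 2.5], [[0, 0.05, 0], 0, 2.5]]'

```text
time: 15.28
tool_pos: [530.4, 170.3, 36.6]
tcp_rot: [-1.574, -0.006, -1.573]
contact_force: [-1.6, -0.6, 4.1]
grip_width: 24.7
```

Call:
apply_moves --rows '[[[0, 0.05, 0], 0, 2.5], [[0, 0.05, 0], 0, 2.5]]'

```text
time: 15.52
tool_pos: [530.4, 170.3, 36.6]
tcp_rot: [-1.574, -0.006, -1.573]
contact_force: [-2.1, -0.4, 6.1]
grip_width: 25.0
```

Call:
apply_moves --rows '[[[0.4, 0.02, 0], 0, 2.5], [[0.9, 0.02, 0], 0, 2.5], [[1.4, 0.02, 0], 0, 2.5], [[1.9, 0.02, 0], 0, 2.5], [[2.0, 0.02, 0], 0, 2.5]]'

```text
time: 16.15
tool_pos: [530.5, 150.0, 36.6]
tcp_rot: [-1.574, -0.005, -1.573]
contact_force: [0.6, 2.7, 4.0]
grip_width: 25.0
```

```bash
python3 -c "
from h import *
to((530,171,50),0)
im=vision.capture('side')[:,:,::-1].copy(); 
crop(im,220,270,400,400,4,'f5.png')
"
```

```text
t 16.15 pos [530.5 150.   36.6] az -0.1 q [ 0.14  0.59  1.66 -0.01  0.9   0.15] F [0.6 2.7 4. ] w 25.0 tilt [-0.003 -0.005 -1.   ]
shift [-2.09 -1.35 -0.06] turn -0.003
```

View pics/f5.png

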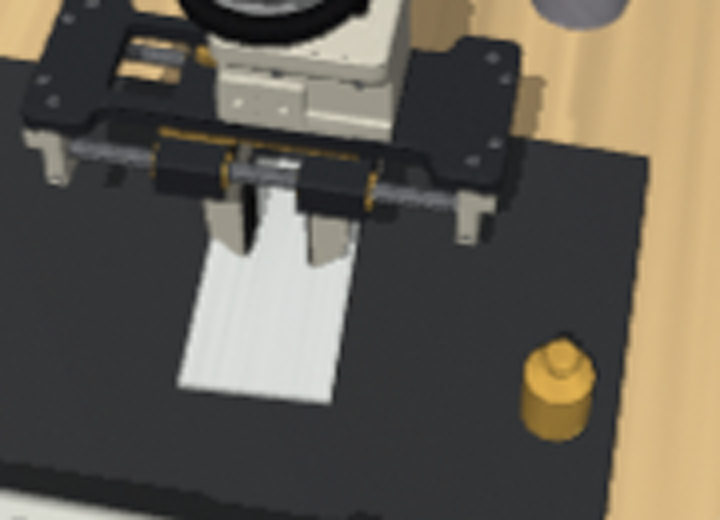

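Call:
apply_moves --rows '[[[0, -0.4, 0], 0, 2.5], [[-1.5, -0.4, 0], 0, 2.5], [[-2.7, -0.4, 0], 0, 2.5], [[-2.7, -0.1, 0], 0, 2.5], [[-2.7, 0.05, 0], 0, 2.5]]'

```text
time: 16.82
tool_pos: [530.4, 178.0, 36.5]
tcp_rot: [-1.574, -0.005, -1.573]
contact_force: [-6.0, 3.6, 16.5]
grip_width: 24.7
```

Call:
apply_moves --rows '[[[0, 0.08, 0], 0, 2.5], [[0, 0.1, 0], 0, 2.5], [[0, 0.1, 0], 0, 2.5]]'

```text
time: 17.2
tool_pos: [530.4, 178.0, 36.5]
tcp_rot: [-1.573, -0.004, -1.572]
contact_force: [-4.6, 0.5, 10.1]
grip_width: 25.4
```

Call:
apply_moves --rows '[[[0.3, 0.08, 0], 0, 2.5], [[0.7, 0.08, 0], 0, 2.5], [[1.1, 0.08, 0], 0, 2.5], [[1.5, 0.08, 0], 0, 2.5]]'

```text
time: 17.7
tool_pos: [531.2, 163.7, 36.6]
tcp_rot: [-1.571, -0.003, -1.573]
contact_force: [-0.4, 4.3, 5.2]
grip_width: 24.6
```

```bash
python3 -c "
from h import *
to((530,171,50),0)
im=vision.capture('side')[:,:,::-1].copy(); 
crop(im,220,270,400,400,4,'f6.png')
"
```

```text
t 17.7 pos [531.2 163.7  36.6] az -0.1 q [ 0.16  0.59  1.65 -0.    0.9   0.17] F [-0.4  4.3  5.2] w 24.6 tilt [-0.    -0.003 -1.   ]
shift [-0.73 -1.34 -0.12] turn -0.002
```

View pics/f6.png

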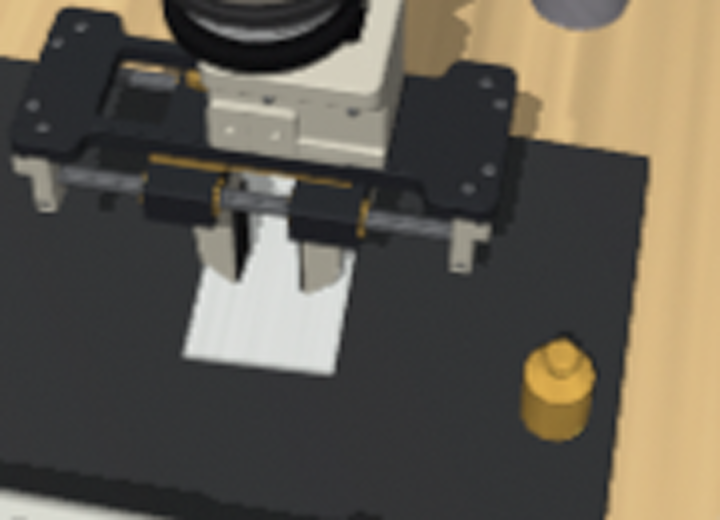

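Call:
apply_moves --rows '[[[0.5, 0.1, 0], 0, 2.5], [[1.0, 0.1, 0], 0, 2.5], [[1.5, 0.1, 0], 0, 2.5], [[2.0, 0.1, 0], 0, 2.5], [[2.5, 0.1, 0], 0, 2.5]]'

```text
time: 18.38
tool_pos: [532.0, 138.9, 36.6]
tcp_rot: [-1.569, -0.002, -1.573]
contact_force: [-0.5, 4.5, 6.5]
grip_width: 25.2
```

```bash
cat >e.py <<'E'
from h import *
import sys
to((530,171,50),0)
im=vision.capture('side')[:,:,::-1].copy(); 
crop(im,220,250,400,390,4,sys.argv[1])
E
python3 e.py f7.png
```

```text
t 18.38 pos [532.  138.9  36.6] az -0.1 q [ 0.12  0.58  1.67 -0.    0.89  0.12] F [-0.5  4.5  6.5] w 25.2 tilt [ 0.002 -0.002 -1.   ]
shift [-3.2  -1.35 -0.2 ] turn -0.002
```

View pics/f7.png

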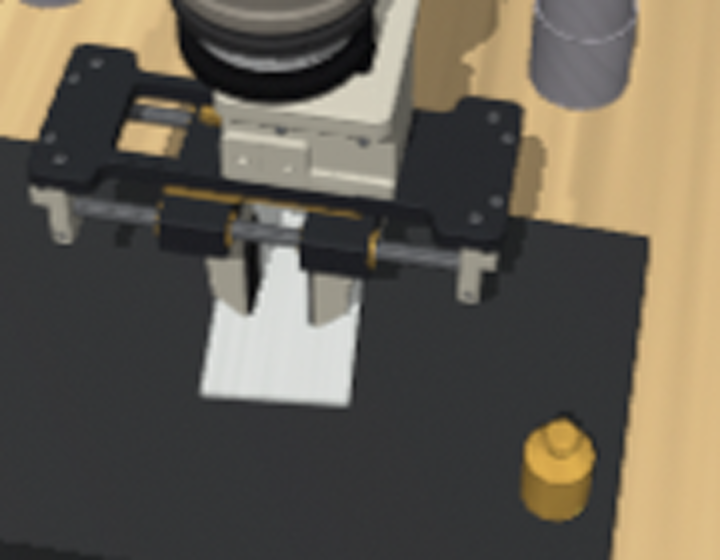

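```bash
python3 -c "
from h import *
print(px('side',un([(201,397),(350,405)],220,250,4),53))"
```

```text
[[555.98821543 195.4346575   53.        ]
 [493.98098336 188.39971986  53.        ]]
```

Call:
apply_moves --rows '[[[0.5, 0.1, -0.1], 0, 2.5], [[1.0, 0.1, -0.1], 0, 2.5], [[1.5, 0.1, -0.1], 0, 2.5], [[2.0, 0.1, -0.1], 0, 2.5], [[2.5, 0.1, -0.1], 0, 2.5]]'

```text
time: 19.05
tool_pos: [531.8, 114.1, 36.5]
tcp_rot: [-1.566, -0.0, -1.574]
contact_force: [-0.8, 4.9, 7.6]
grip_width: 25.2
```

```bash
python3 e.py f8.png
```

```text
t 19.05 pos [531.8 114.1  36.5] az -0.2 q [ 0.07  0.57  1.69 -0.    0.88  0.07] F [-0.8  4.9  7.6] w 25.2 tilt [ 0.004 -0.    -1.   ]
shift [-5.69 -1.35 -0.19] turn -0.003
```

View pics/f8.png

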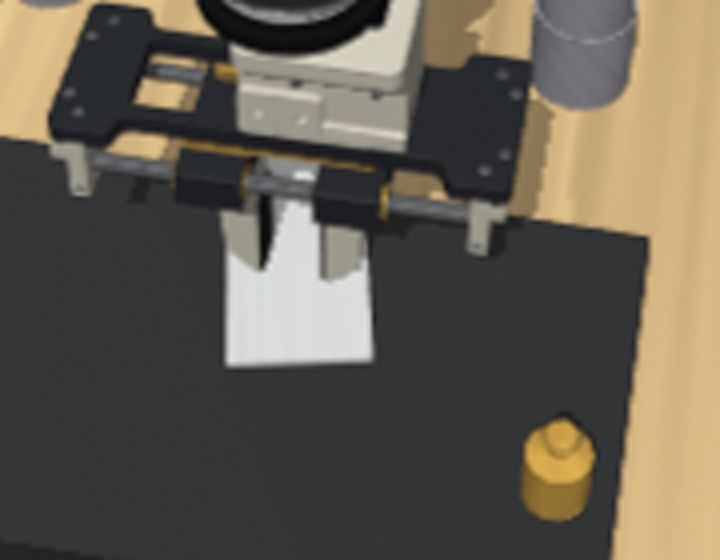

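```bash
python3 -c "
from h import *
p=px('side',un([(227,367),(374,361)],220,250,4),53);print(p)
d=p[0]-p[1];a=np.arctan2(d[1],d[0]);print(np.degrees(a)); m=p.mean(0)
print('centre',m[:2]-60*np.array([-np.sin(a),np.cos(a)]),'front',m[:2]-120*np.array([-np.sin(a),np.cos(a)]))
print(bot.get_obs()['moment'])
im=vision.capture('top')[:,:,::-1].copy(); 
crop(im,180,160,320,310,4,'g1.png')
"
```

```text
[[548.71674712 178.75258194  53.        ]
 [487.98855339 164.75074149  53.        ]]
12.983546222007245
centre [531.83292422 113.28558425] front [545.31319818  54.81950679]
[ 0.695384    0.14778045 -0.0234022 ]
```

View pics/g1.png

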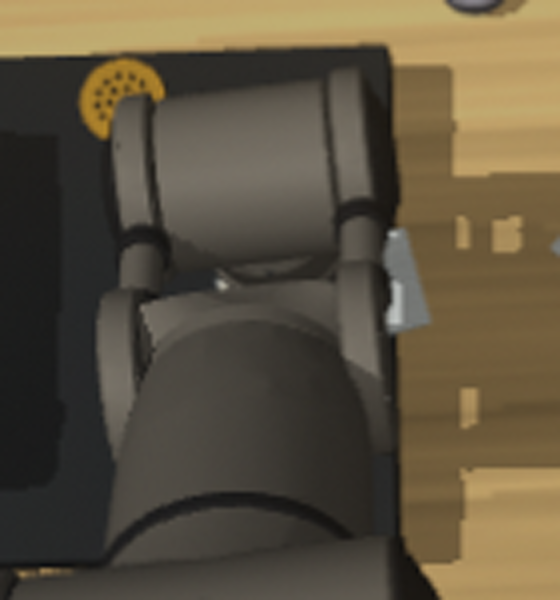

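Call:
apply_moves --rows '[[[0, 0.08, 0], 0.06, 2.5], [[0.2, 0.08, 0], 0.12, 2.5], [[0.5, 0.08, 0], 0.18, 2.5], [[0.8, 0.08, 0], 0.24, 2.5], [[1.0, 0.08, 0], 0.26, 2.5]]'

```text
time: 19.77
tool_pos: [532.3, 104.4, 36.6]
tcp_rot: [-1.565, 0.002, -1.835]
contact_force: [-0.1, 4.4, 7.5]
grip_width: 24.8
```

```bash
python3 e.py f9.png
```

```text
t 19.77 pos [532.3 104.4  36.6] az -15.2 q [0.05 0.57 1.69 0.   0.87 0.32] F [-0.1  4.4  7.5] w 24.8 tilt [ 0.006  0.    -1.   ]
shift [-6.37 -1.34 -1.96] turn -0.265
```

View pics/f9.png

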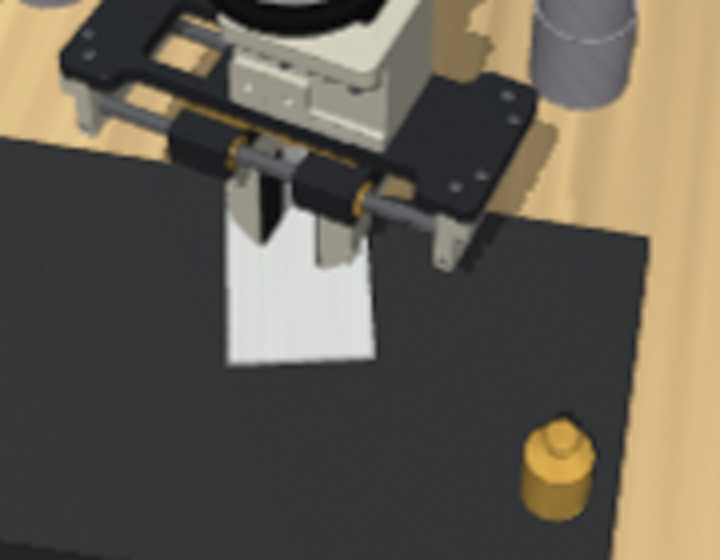

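Call:
apply_moves --rows '[[[0, -0.5, 0], 0, 2.5], [[0, -0.5, 0], -0.18, 0], [[0, -0.5, 0], -0.36, 0], [[0, -0.5, 0], -0.49, 0], [[0, -0.5, 0], -0.49, 0]]'

```text
time: 20.45
tool_pos: [532.2, 104.0, 41.5]
tcp_rot: [-1.565, -0.001, -1.347]
contact_force: [-0.4, 0.2, 0.2]
grip_width: 0.4
```

```bash
python3 -c "
from h import *
p=px('side',un([(228,364),(375,357)],220,250,4),53);print(p)
d=p[0]-p[1];a=np.arctan2(d[1],d[0]);print(np.degrees(a)); m=p.mean(0)
n=-np.array([-np.sin(a),np.cos(a)])
print('centre',m[:2]+60*n,'front',m[:2]+120*n)
t=m[:2]+n*65-[0,1.5]
to((t[0],t[1],37.5),np.degrees(a))
im=vision.capture('side')[:,:,::-1].copy(); 
crop(im,220,250,400,390,4,'f10.png')"
```

```text
[[548.64566148 177.17984349  53.        ]
 [487.92791861 162.64470617  53.        ]]
13.462607584297645
centre [532.25543357 111.56095095] front [546.22407709  53.20962708]
t 20.45 pos [532.2 104.   41.5] az 12.8 q [ 0.05  0.56  1.69 -0.    0.88 -0.17] F [-0.4  0.2  0.2] w 0.4 tilt [ 0.006  0.    -1.   ]
shift [-0.09  0.4   0.15] turn -0.011
```

View pics/f10.png

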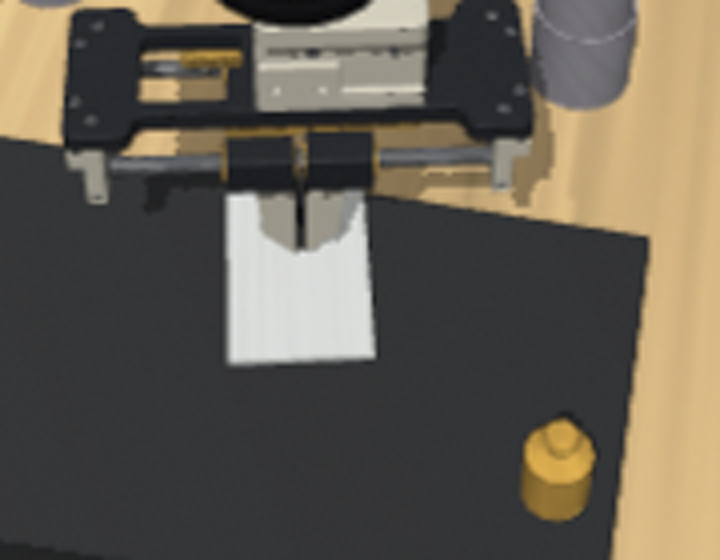

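Call:
apply_moves --rows '[[[0.1, 0.2, 0.1], 0, 0], [[0.1, 0.4, 0.1], 0, 0], [[0.1, 0.53, 0.1], 0, 0], [[0.1, 0.53, 0.1], 0, 0]]'

```text
time: 21.0
tool_pos: [533.4, 103.2, 36.6]
tcp_rot: [-1.565, -0.001, -1.349]
contact_force: [-1.0, 0.3, 5.1]
grip_width: 0.7
```

Call:
apply_moves --rows '[[[0, 0.1, 0], 0, 0], [[0, 0.1, 0], 0, 0]]'

```text
time: 21.25
tool_pos: [533.4, 103.2, 36.5]
tcp_rot: [-1.565, -0.001, -1.349]
contact_force: [-3.6, -0.9, 9.4]
grip_width: 0.6
```

Call:
apply_moves --rows '[[[0.3, 0.1, 0], 0, 0], [[0.7, 0.1, 0], 0, 0], [[1.1, 0.1, 0], 0, 0], [[1.5, 0.1, 0], 0, 0]]'

```text
time: 21.75
tool_pos: [537.4, 89.6, 36.5]
tcp_rot: [-1.562, -0.0, -1.35]
contact_force: [0.0, 4.3, 7.5]
grip_width: 0.6
```

```bash
python3 e.py f11.png
```

```text
t 21.75 pos [537.4  89.6  36.5] az 12.7 q [ 0.02  0.57  1.69  0.    0.87 -0.2 ] F [0.  4.3 7.5] w 0.6 tilt [ 0.008  0.002 -1.   ]
shift [-8.11 -1.34  1.07] turn 0.221
```

View pics/f11.png

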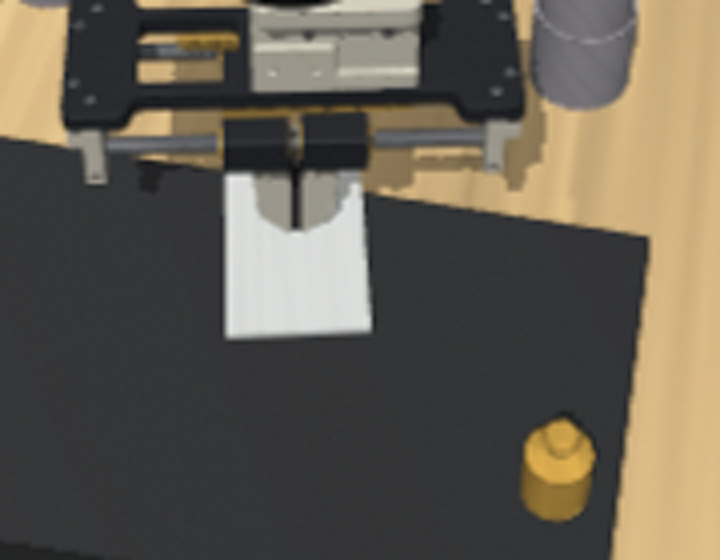

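Call:
apply_moves --rows '[[[0.3, 0.1, 0], 0, 0], [[0.6, 0.1, 0], 0, 0], [[0.9, 0.1, 0], 0, 0], [[1.1, 0.1, 0], 0, 0]]'

```text
time: 22.3
tool_pos: [540.6, 79.4, 36.5]
tcp_rot: [-1.56, 0.0, -1.351]
contact_force: [-1.5, 4.4, 7.9]
grip_width: 0.3
```

Call:
apply_moves --rows '[[[0, -0.3, 0], 0, 0], [[0, -2, 0], 0, 0], [[0, -6, 0], 0, 3], [[0, -8, 0], 0, 6], [[0, -8, 0], 0, 9.18]]'

```text
time: 22.92
tool_pos: [540.8, 79.2, 117.8]
tcp_rot: [-1.557, -0.0, -1.351]
contact_force: [0.0, 0.3, -0.4]
grip_width: 26.1
```

```bash
python3 e.py f12.png; python3 -c "
from h import *
im=vision.capture('top')[:,:,::-1].copy(); 
crop(im,180,160,320,310,4,'g2.png')
"
```

```text
t 22.93 pos [540.8  79.2 117.8] az 12.6 q [ 0.    0.46  1.61  0.    1.06 -0.22] F [ 0.   0.3 -0.4] w 26.1 tilt [ 0.014  0.003 -1.   ]
shift [-9.2   6.79  0.86] turn 0.22
```

View pics/f12.png

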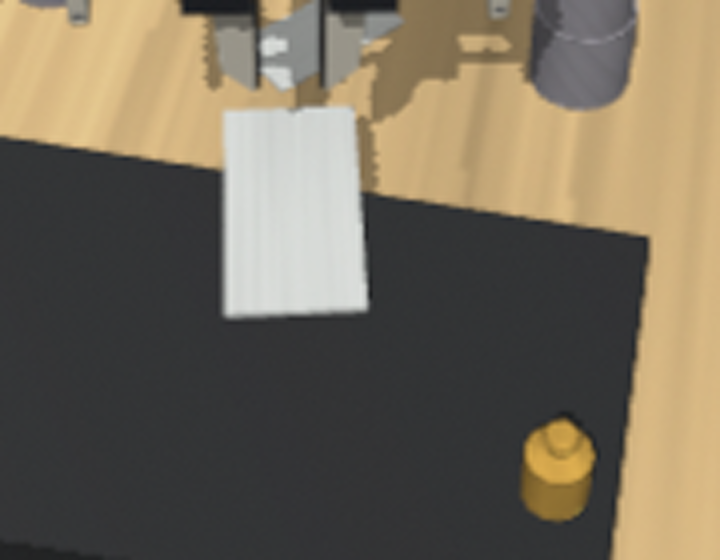

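View pics/g2.png

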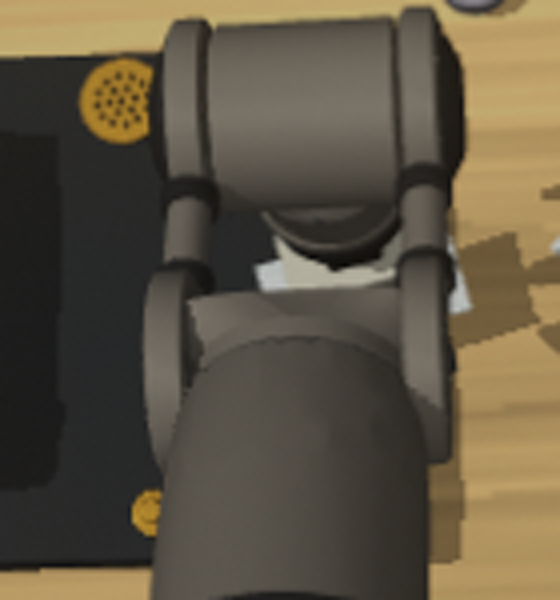

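```bash
python3 -c "
from h import *
np.set_printoptions(precision=1,suppress=True)
p=px('side',un([(224,111),(353,107),(369,310),(224,317)],220,250,4),53)[:,:2]
e=px('side',un([(222,171),(362,193)],220,250,4),50)[:,:2]
print(p,e,p.mean(0)); f=(p[0]+p[1])/2;b=(p[2]+p[3])/2
d=f-b; az=np.degrees(np.arctan2(d[1],d[0]))+90; print('front',f,'back',b,'len',np.linalg.norm(d),'jaw az',az, 'w az',np.degrees(np.arctan2(*(p[0]-p[1])[::-1])),np.degrees(np.arctan2(*(p[3]-p[2])[::-1])))
u=d/np.linalg.norm(d)
g=p.mean(0)+u*46-[0,1.5]; print('grasp',g)
to((g[0],g[1],66),az)
"
```

```text
[[583.2  35.7]
 [523.4  22.1]
 [494.8 138.7]
 [555.9 153.5]] [[576.3  70. ]
 [510.   71.5]] [539.3  87.5]
front [553.3  28.9] back [525.3 146.1] len 120.48003449749311 jaw az 13.405809969045364 w az 12.804430075815151 13.617569688492907
grasp [550.   41.3]
t 23.02 pos [539.3  79.1 115.7] az 12.6 q [ 0.   0.5  1.6  0.   1.1 -0.2] F [-0.5  0.4  0.3] w 33.8 tilt [ 0.  0. -1.]
shift [3.9 5.  0.2] turn -0.014
```

```bash
cat > k.py <<'E'
from h import *
u=np.array([28.0,-117.2]);u/=np.linalg.norm(u)
g=np.array([539.3,86.0])+u*50; print(g)
to((g[0],g[1],66),13.3)
E
python3 k.py
```

```text
[550.91842129  37.36860801]
t 23.02 pos [539.3  79.1 115.7] az 12.6 q [ 0.    0.47  1.61  0.    1.05 -0.22] F [-0.5  0.4  0.3] w 33.8 tilt [ 0.009  0.003 -1.   ]
shift [4.33 4.97 0.18] turn -0.012
```

Call:
apply_moves --rows '[[[2, 0, 0.2], -0.012, 8.2], [[4.3, 1, 0.2], -0.012, 8.2], [[4.3, 3, 0.2], -0.012, 8.2], [[4.3, 3.4, 0.2], -0.012, 8.2], [[4.3, 3.4, 0.2], -0.012, 8.2]]'

```text
time: 23.65
tool_pos: [550.4, 37.9, 81.0]
tcp_rot: [-1.563, 0.001, -1.339]
contact_force: [-0.0, 0.8, -0.3]
grip_width: 80.7
```

```bash
python3 k.py;  python3 e.py f13.png
```

```text
[550.91842129  37.36860801]
t 23.65 pos [550.4  37.9  81. ] az 13.3 q [-0.07  0.52  1.63  0.    0.99 -0.31] F [-0.   0.8 -0.3] w 80.7 tilt [ 0.008  0.003 -1.   ]
shift [0.06 1.5  0.02] turn 0.0
t 23.65 pos [550.4  37.9  81. ] az 13.3 q [-0.07  0.52  1.63  0.    0.99 -0.31] F [-0.   0.8 -0.3] w 80.7 tilt [ 0.008  0.003 -1.   ]
shift [-13.42   3.12   1.05] turn 0.232
```

View pics/f13.png

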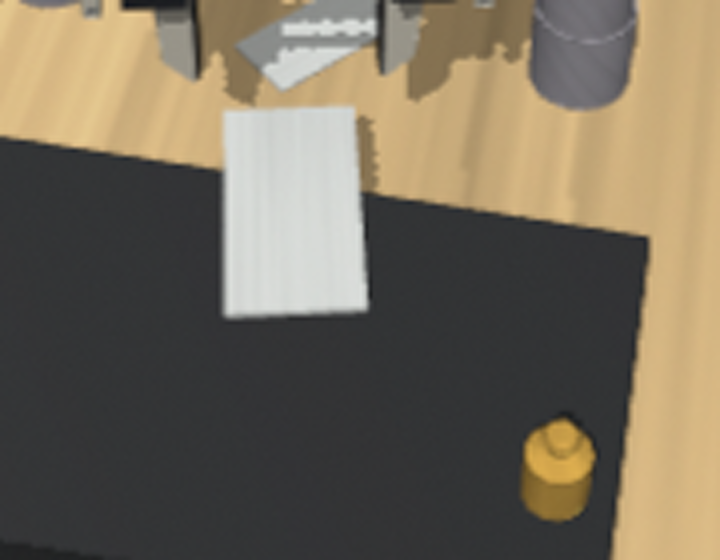

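Call:
apply_moves --rows '[[[0.05, 2, 0], 0, 8.2], [[0.05, 3.6, 0], 0, 8.2], [[0.05, 3.7, 0], 0, 8.2]]'

```text
time: 24.08
tool_pos: [550.5, 37.8, 43.7]
tcp_rot: [-1.564, 0.001, -1.338]
contact_force: [-0.6, 0.4, 0.0]
grip_width: 81.8
```

```bash
python3 k.py;  python3 e.py f14.png
```

```text
[550.91842129  37.36860801]
t 24.07 pos [550.5  37.8  43.7] az 13.3 q [-0.07  0.57  1.66  0.    0.9  -0.31] F [-0.6  0.4  0. ] w 81.8 tilt [ 0.007  0.003 -1.   ]
shift [ 0.05 -2.23  0.04] turn 0.0
t 24.07 pos [550.5  37.8  43.7] az 13.3 q [-0.07  0.57  1.66  0.    0.9  -0.31] F [-0.6  0.4  0. ] w 81.8 tilt [ 0.007  0.003 -1.   ]
shift [-13.44  -0.61   1.08] turn 0.233
```

View pics/f14.png

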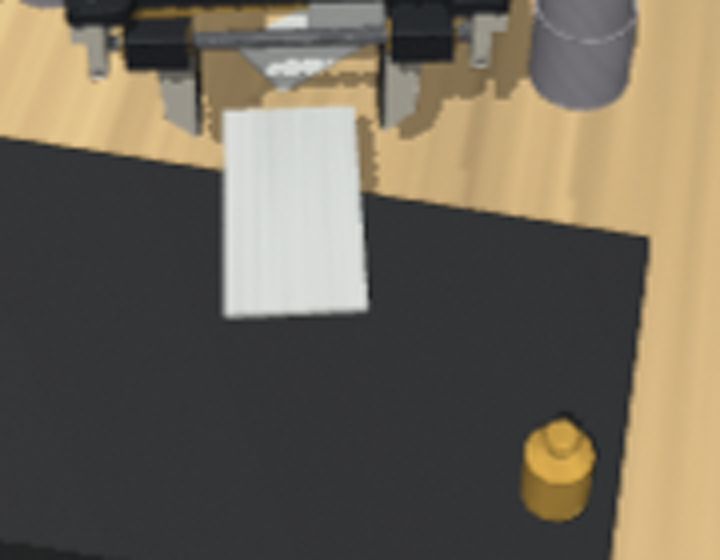

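Clear on both sides. I'll lower to a reported z of 17 and close.

Call:
apply_moves --rows '[[[0.05, 1.3, 0], 0, 8.2], [[0.05, 2.6, 0], 0, 8.2], [[0.05, 2.7, 0], 0, 8.2]]'

```text
time: 24.5
tool_pos: [550.5, 37.3, 16.0]
tcp_rot: [-1.565, 0.002, -1.338]
contact_force: [-0.1, -0.4, 0.8]
grip_width: 82.1
```

```bash
python3 k.py;  python3 e.py f15.png
```

```text
[550.91842129  37.36860801]
t 24.5 pos [550.5  37.3  16. ] az 13.3 q [-0.07  0.61  1.68  0.    0.84 -0.31] F [-0.1 -0.4  0.8] w 82.1 tilt [ 0.005  0.003 -1.   ]
shift [-0.   -5.    0.07] turn 0.0
t 24.5 pos [550.5  37.3  16. ] az 13.3 q [-0.07  0.61  1.68  0.    0.84 -0.31] F [-0.1 -0.4  0.8] w 82.1 tilt [ 0.005  0.003 -1.   ]
shift [-13.48  -3.37   1.11] turn 0.232
```

View pics/f15.png

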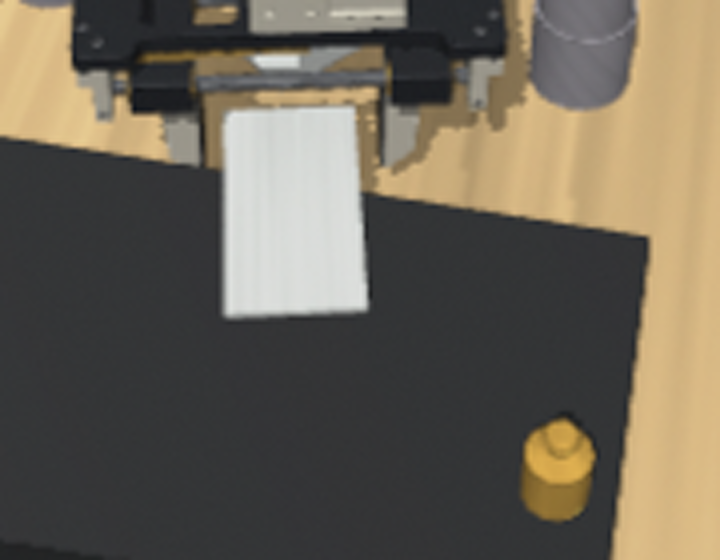

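Call:
apply_moves --rows '[[[0, 0, 0], 0, 7], [[0, 0, 0], 0, 6.2], [[0, 0, 0], 0, 5.7], [[0, 0, 0], 0, 5.7], [[0, 0, 0], 0, 5.7]]'

```text
time: 25.18
tool_pos: [551.1, 37.3, 16.7]
tcp_rot: [-1.563, 0.001, -1.338]
contact_force: [-0.1, 0.1, 1.1]
grip_width: 60.8
```

Call:
apply_moves --rows '[[[0, -0.2, 0], 0, 5.7], [[0, -0.5, 0], 0, 5.7], [[0, -1, 0], 0, 5.7], [[0, -1.5, 0], 0, 5.7]]'

```text
time: 25.68
tool_pos: [551.0, 37.3, 32.0]
tcp_rot: [-1.563, 0.001, -1.338]
contact_force: [0.2, 0.4, -1.0]
grip_width: 61.1
```

```bash
python3 k.py;  python3 e.py f16.png
```

```text
[550.91842129  37.36860801]
t 25.68 pos [551.   37.3  32. ] az 13.3 q [-0.07  0.59  1.67  0.    0.88 -0.31] F [ 0.2  0.4 -1. ] w 61.1 tilt [ 0.007  0.003 -1.   ]
shift [-0.02 -3.4   0.02] turn 0.0
t 25.68 pos [551.   37.3  32. ] az 13.3 q [-0.07  0.59  1.67  0.    0.88 -0.31] F [ 0.2  0.4 -1. ] w 61.1 tilt [ 0.007  0.003 -1.   ]
shift [-13.5   -1.77   1.05] turn 0.233
```

View pics/f16.png

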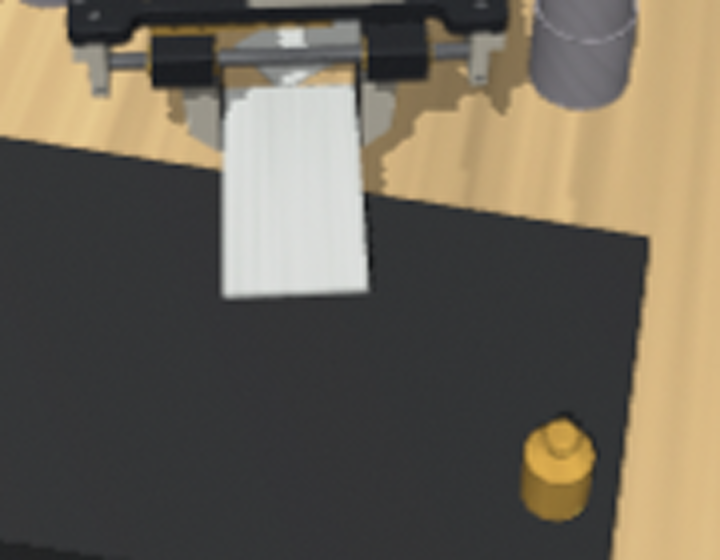

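Call:
apply_moves --rows '[[[0, -1.5, 0], 0, 5.7], [[0, -3, 0], 0, 5.7], [[0, -4.5, 0], 0, 5.7], [[0, -5, 0], 0, 5.7], [[0, -5, 0], 0, 5.7]]'

```text
time: 26.35
tool_pos: [551.2, 37.1, 83.2]
tcp_rot: [-1.561, 0.001, -1.338]
contact_force: [-0.2, 0.4, -1.4]
grip_width: 60.9
```

```bash
cat > k2.py <<'E'
from h import *
to((552.6,-244,80),0)
E
python3 k2.py; python3 e.py f17.png
```

```text
t 26.35 pos [551.2  37.1  83.2] az 13.3 q [-0.07  0.52  1.63  0.    0.99 -0.31] F [-0.2  0.4 -1.4] w 60.9 tilt [ 0.009  0.003 -1.   ]
shift [27.39  0.24 -6.35] turn 0.233
t 26.35 pos [551.2  37.1  83.2] az 13.3 q [-0.07  0.52  1.63  0.    0.99 -0.31] F [-0.2  0.4 -1.4] w 60.9 tilt [ 0.009  0.003 -1.   ]
shift [-13.52   3.34   0.99] turn 0.233
```

View pics/f17.png

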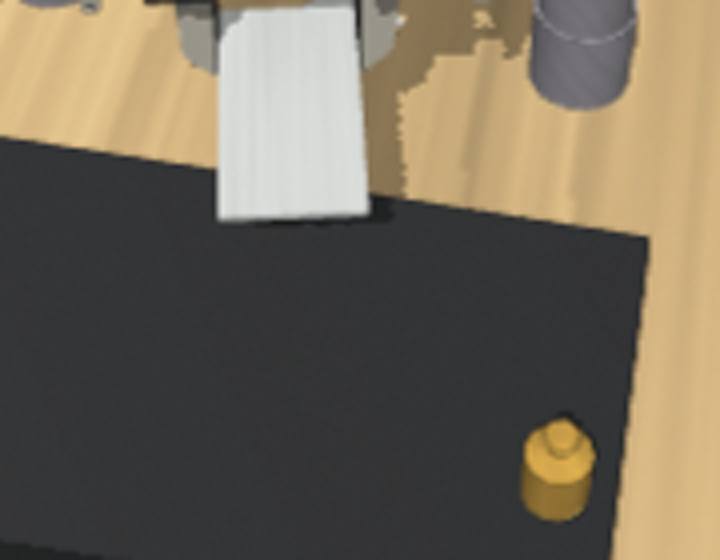

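Call:
apply_moves --rows '[[[2, 0, -0.5], 0.05, 5.7], [[5, 0, -1.2], 0.1, 5.7], [[8.5, 0, -2], 0.16, 5.7], [[12, 0, -2.8], 0.2, 5.7], [[15, 0, -3.5], 0.233, 5.7]]'

```text
time: 27.02
tool_pos: [550.9, -118.1, 81.4]
tcp_rot: [-1.564, 0.003, -1.573]
contact_force: [0.5, 0.1, -1.1]
grip_width: 60.9
```

```bash
python3 k2.py
```

```text
t 27.02 pos [ 550.9 -118.1   81.4] az -0.1 q [-0.35  0.54  1.59  0.01  1.   -0.35] F [ 0.5  0.1 -1.1] w 60.9 tilt [ 0.007  0.003 -1.   ]
shift [12.59  0.1   0.2 ] turn -0.002
```

Call:
apply_moves --rows '[[[3, 0, 0], 0, 5.7], [[6, 0, 0.1], 0, 5.7], [[9, 0, 0.2], 0, 5.7], [[11.5, 0, 0.2], 0, 5.7], [[12.6, 0, 0.2], 0, 5.7]]'

```text
time: 27.65
tool_pos: [552.3, -245.3, 80.5]
tcp_rot: [-1.565, 0.004, -1.574]
contact_force: [0.4, 0.8, -0.6]
grip_width: 60.7
```

Call:
apply_moves --rows '[[[0.1, 0.8, 0], 0, 5.7], [[0.1, 1.6, 0], 0, 5.7], [[0.1, 2, 0], 0, 5.7], [[0.1, 2, 0], 0, 5.7]]'

```text
time: 28.15
tool_pos: [552.3, -245.4, 60.0]
tcp_rot: [-1.566, 0.004, -1.573]
contact_force: [-0.3, -0.3, -0.4]
grip_width: 60.9
```

```bash
python3 k2.py; cat > e2.py <<'E'
from h import *
import sys
im=vision.capture('side')[:,:,::-1].copy(); 
crop(im,255,120,385,240,6,sys.argv[1])
im=vision.capture('top')[:,:,::-1].copy(); 
crop(im,310,150,470,290,5,'t'+sys.argv[1])
E
python3 e2.py h1.png
```

```text
t 28.15 pos [ 552.3 -245.4   60. ] az -0.1 q [-0.55  0.63  1.49  0.01  1.02 -0.55] F [-0.3 -0.3 -0.4] w 60.9 tilt [ 0.005  0.004 -1.   ]
shift [-0.15 -2.    0.04] turn -0.002
```

View pics/h1.png

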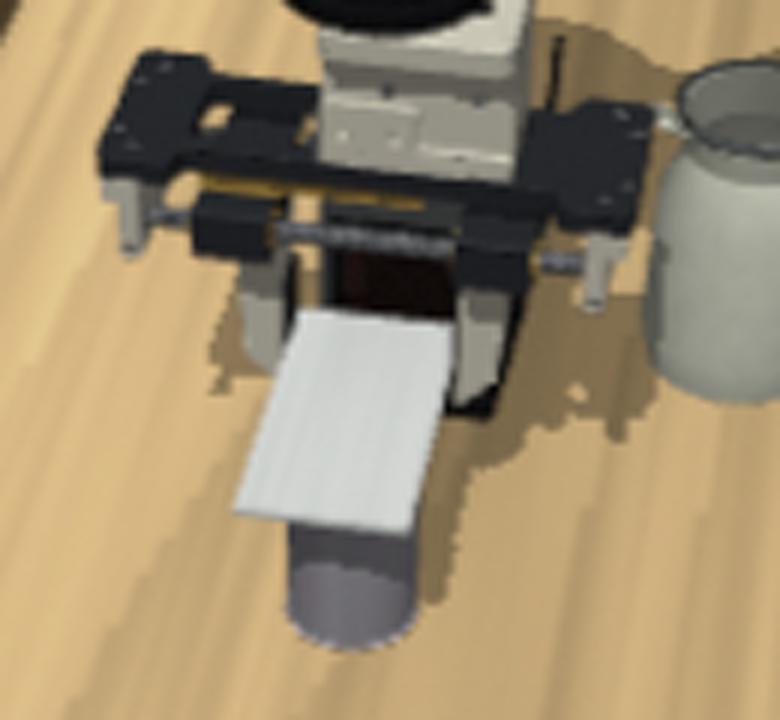

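View pics/th1.png

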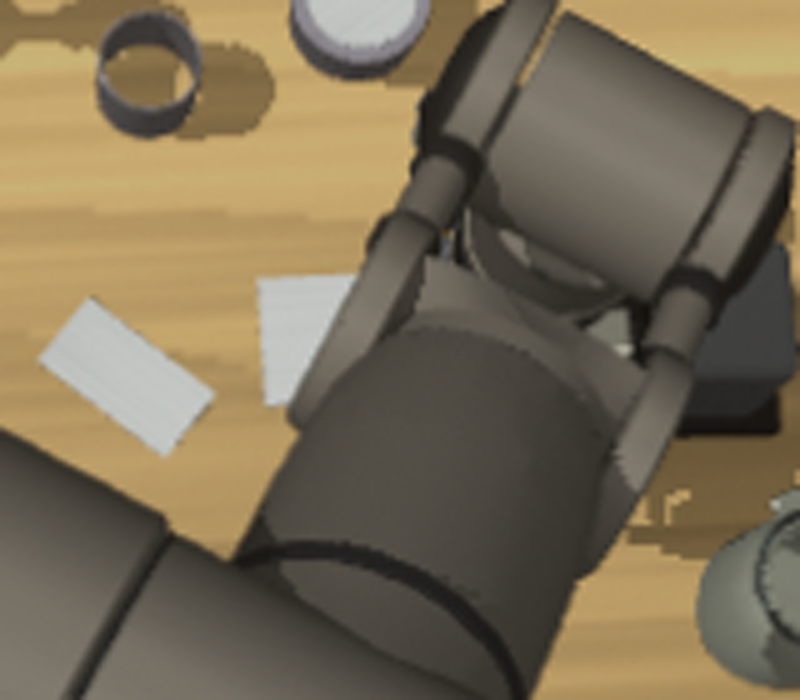

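```bash
python3 -c "
from h import *
np.set_printoptions(precision=1,suppress=True)
p=px('side',un([(302,310),(453,325),(411,533),(235,514)],255,120,6),96.3)
print(p,p.mean(0),np.linalg.norm(p[0]-p[3]),np.linalg.norm(p[2]-p[3]))
q=px('top',un([(257,280),(267,404)],310,150,5),96.3);print('top back corners',q)
print('foot edges',px('side',un([(288,600),(417,600),(352,648)],255,120,6),0))
print('rim from first pics', 'side 551.7,-198.3')
"
```

```text
[[ 580.9 -253.    96.3]
 [ 523.8 -254.4   96.3]
 [ 519.8 -131.7   96.3]
 [ 581.4 -130.5   96.3]] [ 551.5 -192.4   96.3] 122.54755765533373 61.53445842149784
top back corners [[ 582.1 -137.4   96.3]
 [ 521.5 -138.2   96.3]]
foot edges [[ 576.2 -198.2    0. ]
 [ 527.6 -207.4    0. ]
 [ 547.3 -175.6    0. ]]
rim from first pics side 551.7,-198.3
```

Call:
apply_moves --rows '[[[0, 0.7, 0], 0, 5.7], [[0, 1.4, 0], 0, 5.7], [[0, 1.9, 0], 0, 5.7], [[0, 2.0, 0], 0, 5.7], [[0, 2.0, 0], 0, 5.7]]'

```text
time: 28.88
tool_pos: [552.8, -245.9, 40.6]
tcp_rot: [-1.565, 0.004, -1.574]
contact_force: [0.2, 0.3, -1.2]
grip_width: 60.5
```

Call:
apply_moves --rows '[[[0, 0.1, 0], 0, 5.7], [[0, 0.15, 0], 0, 5.7], [[0, 0.15, 0], 0, 5.7]]'

```text
time: 29.25
tool_pos: [552.8, -245.9, 39.1]
tcp_rot: [-1.565, 0.004, -1.574]
contact_force: [0.1, 0.7, -0.6]
grip_width: 61.0
```

```bash
python3 k2.py; python3 e2.py h2.png
```

```text
t 29.25 pos [ 552.8 -245.9   39.1] az -0.2 q [-0.55  0.66  1.5   0.01  0.98 -0.55] F [ 0.1  0.7 -0.6] w 61.0 tilt [ 0.006  0.004 -1.   ]
shift [-0.2  -4.09  0.01] turn -0.003
```

View pics/h2.png

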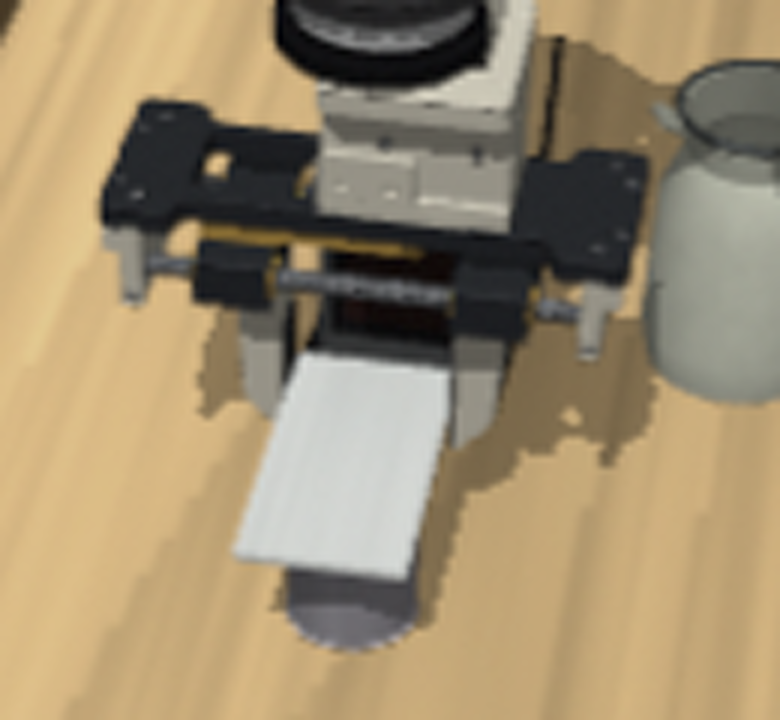

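Call:
apply_moves --rows '[[[0, 0.1, 0], 0, 5.7], [[0, 0.1, 0], 0, 5.7]]'

```text
time: 29.6
tool_pos: [552.8, -245.8, 38.0]
tcp_rot: [-1.565, 0.004, -1.574]
contact_force: [-0.0, -0.2, -0.5]
grip_width: 61.0
```

Call:
apply_moves --rows '[[[0, 0.07, 0], 0, 5.7], [[0, 0.07, 0], 0, 5.7]]'

```text
time: 29.85
tool_pos: [552.7, -245.8, 37.3]
tcp_rot: [-1.565, 0.004, -1.574]
contact_force: [-0.5, 0.3, -0.4]
grip_width: 60.8
```

Call:
apply_moves --rows '[[[0, 0.05, 0], 0, 5.7], [[0, 0.05, 0], 0, 5.7]]'

```text
time: 30.1
tool_pos: [552.8, -245.8, 36.8]
tcp_rot: [-1.565, 0.004, -1.574]
contact_force: [0.4, -0.1, -0.2]
grip_width: 60.9
```

Call:
apply_moves --rows '[[[0, 0.05, 0], 0, 5.7], [[0, 0.05, 0], 0, 5.7]]'

```text
time: 30.35
tool_pos: [552.8, -245.9, 36.5]
tcp_rot: [-1.565, 0.004, -1.574]
contact_force: [-0.8, -0.1, 2.4]
grip_width: 60.6
```

Call:
apply_moves --rows '[[[0, 0.05, 0], 0, 5.7], [[0, 0.05, 0], 0, 5.7]]'

```text
time: 30.6
tool_pos: [552.9, -246.0, 36.3]
tcp_rot: [-1.564, 0.003, -1.574]
contact_force: [-1.2, 0.6, 3.4]
grip_width: 60.3
```

Call:
apply_moves --rows '[[[0, 0, 0], 0, 6.3], [[0, 0, 0], 0, 6.6], [[0, 0, 0], 0, 7.5], [[0, 0, 0], 0, 8.5], [[0, 0, 0], 0, 8.5]]'

```text
time: 31.22
tool_pos: [552.9, -246.0, 36.2]
tcp_rot: [-1.564, 0.003, -1.574]
contact_force: [-0.5, -0.7, 0.8]
grip_width: 84.5
```

```bash
python3 k2.py; python3 e2.py h3.png
```

```text
t 31.23 pos [ 552.9 -246.    36.2] az -0.2 q [-0.55  0.66  1.51  0.01  0.97 -0.55] F [-0.5 -0.7  0.8] w 84.5 tilt [ 0.006  0.003 -1.   ]
shift [-0.21 -4.38 -0.  ] turn -0.003
```

View pics/h3.png

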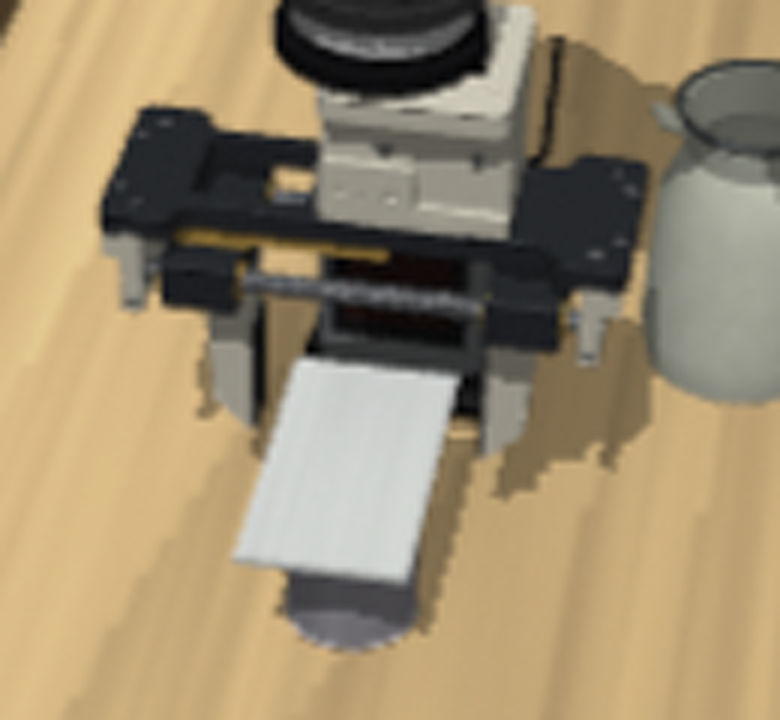

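The plate rests flat and the jaws are clear of it. I'll retreat straight up and then move away to clear the view.

Call:
apply_moves --rows '[[[0, -2, 0], 0, 8.5], [[0, -5, 0], 0, 8.5], [[0, -9, 0], 0, 8.5], [[0, -14, 0], 0, 8.5], [[0, -16, 0], 0, 8.5]]'

```text
time: 31.95
tool_pos: [552.9, -247.1, 199.8]
tcp_rot: [-1.56, 0.001, -1.574]
contact_force: [0.9, 0.1, 0.1]
grip_width: 85.1
```

Call:
apply_moves --rows '[[[0, 0, -5], 0, 8.5], [[2, 0, -10], 0, 8.5], [[5, -1, -15], 0, 8.5], [[8, -2, -20], 0, 8.5], [[12, -2, -25], 0, 8.5]]'

```text
time: 32.58
tool_pos: [302.3, -366.3, 218.1]
tcp_rot: [-1.559, -0.001, -1.573]
contact_force: [0.9, -1.3, 0.3]
grip_width: 85.3
```

```bash
python3 k2.py; python3 e2.py h4.png; python3 -c "
from h import *
for n in('side','top'): cv2.imwrite(f'pics/{n}_end.png',vision.capture(n)[:,:,::-1])"
```

```text
t 32.58 pos [ 302.3 -366.3  218.1] az -0.1 q [-1.05  0.24  1.65  0.01  1.25 -1.05] F [ 0.9 -1.3  0.3] w 85.3 tilt [ 0.012 -0.001 -1.   ]
shift [-12.3   14.1   24.84] turn -0.002
```

View pics/h4.png

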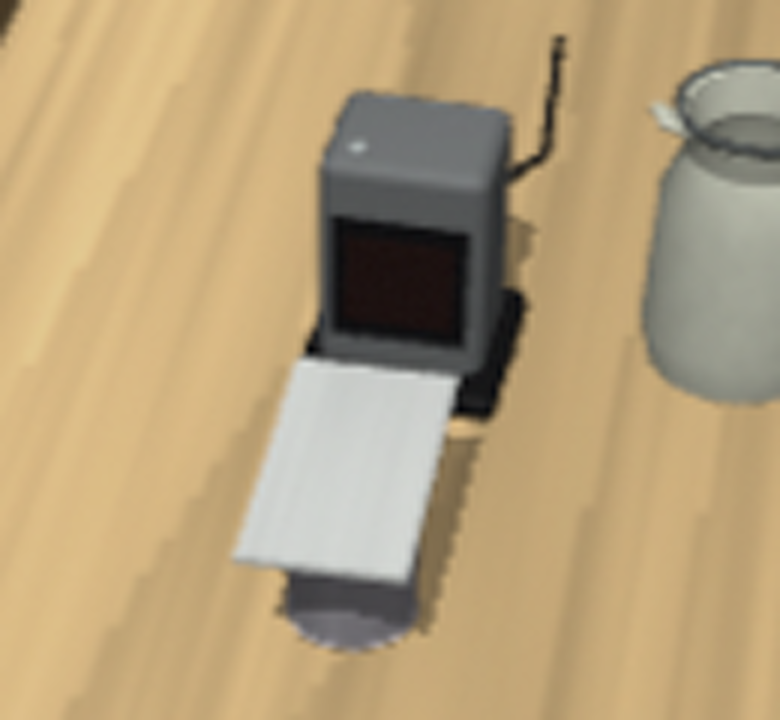

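View pics/th4.png

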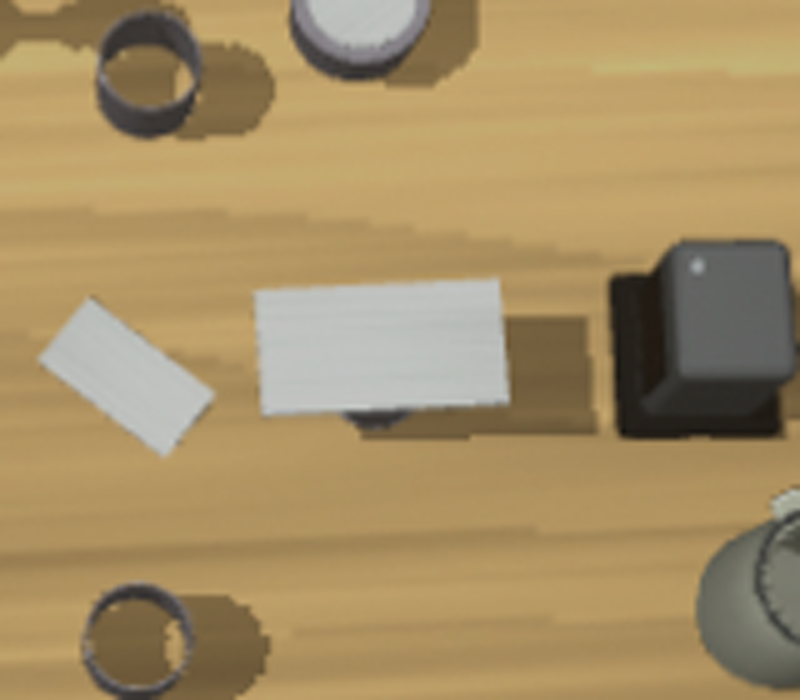

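View pics/top_end.png

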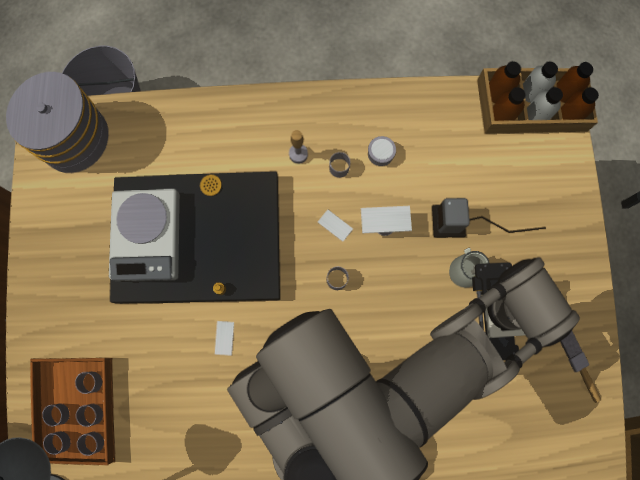

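```bash
python3 -c "
from h import *
np.set_printoptions(precision=1,suppress=True)
p=px('top',un([(254,291),(499,279),(509,403),(262,415)],310,150,5),73);print('top',p.mean(0),np.linalg.norm(p[0]-p[1]),np.linalg.norm(p[1]-p[2]))
p=px('side',un([(300,357),(461,376),(409,582),(234,560)],255,120,6),73);print('side',p.mean(0),np.linalg.norm(p[0]-p[1]),np.linalg.norm(p[1]-p[2]))
print(bot.get_obs()['dq'].round(3))
print('foot edges',px('side',un([(286,605),(417,605),(351,648)],255,120,6),0))
"
```

```text
top [ 551.7 -197.5   73. ] 119.9391348043841 61.74813374806014
side [ 551.3 -193.9   73. ] 62.015302936410755 121.74734547053032
[ 0.1  0.  -0.   0.   0.   0. ]
foot edges [[ 576.5 -195.2   -0. ]
 [ 527.2 -204.5    0. ]
 [ 547.7 -175.5    0. ]]
```

Call:
apply_moves --rows '[[[0, 0, 0], 0, 8.5], [[0, 0, 0], 0, 8.5], [[0, 0, 0], 0, 8.5]]'

```text
time: 33.15
tool_pos: [303.7, -365.3, 217.0]
tcp_rot: [-1.559, 0.001, -1.575]
contact_force: [0.1, -0.0, -0.6]
grip_width: 85.2
```

```bash
python3 -c "
from h import *
print(order.close_job())"
```

```text
the job is handed in; nothing more can be done
None
```

I handed the job in at about 33 s, with the plate lying on the can and the gripper clear of everything; no verdict was reported.

**What I did**
- **Can:** I turned it where it stands so the label faces the reader. The label faces away from both cameras, so I measured it facing the side camera first and turned it a further 3.26 rad in the same grip.
- **Plate to the edge:** I slid it until about 42 mm stood out over the slab's open edge and let go of it.
- **Plate onto the can:** I took it by its long sides at the overhanging end. I lowered it until the force read about 3 N, opened the jaws and backed off.

**Last checks**
- **Plate position:** The plate's size at rim height matches 120 × 62 mm in both views. Its centre is about 1 mm off the can's across the plate and about 6 mm off along it.
- **Can and bystanders:** The can stands upright at its place, and the other things look unmoved in the last pictures.
- **Label:** Its final direction is not seen directly. It rests on the commanded turn, which I estimate to be good to a few degrees against about 14° allowed.

**What disagreed or went wrong**
- **Fingertips:** By touch and by picture, the fingertips sit about 30 mm higher than the tool description says. I worked with the height I measured.
- **Cameras:** The two views differ by about 4 mm along y.
- **Sliding:** The first drag slipped over the plate, and a later one turned the plate by about 13°. I corrected for that when I gripped it.

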